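Set the tasting cup on its coaster with the tea tongs

TASK

Pick up the sprung wooden tea tongs, squeeze them shut round the small handleless tasting cup, lift it and set it down upright in the middle of the round wooden coaster, then lay the tongs down flat on the table, well away from the cup. Handle the cup with the tongs only, never with the gripper itself, keep it upright, and leave the big teacup, the strainer and the green mold where they are.

Things in the scene. Friction and masses are not known exactly. Their poses are not given: they have to be found in the camera images.
- tongs_grip (a point): Where to grip the wooden tea tongs from above, closing along y: midway between their two upright finger plates (42 mm long, from 4 to 38 mm above the table), 22 mm above the tongs' underside. x points to the open tips, z up. Over the plates it is 56 mm wide at rest, 42 mm when shut on the cup; at 51 mm the tongs are held firmly and the tips still about 62 mm open; above 54 mm they may slip out.
- tongs_tip (a point): Midway between the two tip pads: 95 mm ahead of tongs_grip along the tongs' x, 10 mm above the underside; same axes. Pads 32 mm long, 20 mm high, 72 mm apart inside at rest (80 mm outside). The tips move 2.1 times as far as the finger plates.
- tong_left (a joint): Swing of each tong arm (both move alike), rad: 0 at rest, open; grows as squeezed; about 0.083 when the pads meet the cup; stop at 0.19. Springs push the arms open: 3.5 N on each finger plate at rest, 6.5 N when shut on the cup.
- tongs: The U-shaped sprung wooden tongs as a whole, 80 g, 222 mm long, lying flat on the table. Origin on the underside, 22 mm below tongs_grip, same axes. Hinges 85 mm behind it, closed end 111 mm behind it. Apart from the finger plates all is 20 mm high, undersides level.
- cup: The small white porcelain tasting cup without handle, the smaller of the two cups: 42 mm outside diameter (straight wall from 9 mm up to the rim), 36 mm high, narrower foot, about 45 g, empty and upright on the table. Origin at the centre of its underside, z up.
- cup_center (a point): Centre of the tasting cup, 18 mm above its underside.
- coaster_top (a point): Centre of the upper face of the round dark wooden coaster, 90 mm in diameter and 8 mm thick, fixed flat on the table.
- teacup: Bystander: the big white porcelain teacup with a handle, 86 mm in diameter, 62 mm high. Origin at the centre of its underside.
- strainer: Bystander: small stainless strainer, bowl 72 mm in diameter and 30 mm high, thin straight handle reaching 145 mm from the bowl's centre along its x. Origin at the centre of the bowl's underside.
- mold: Bystander: green plastic pastry mold, a cup 68 mm in diameter and 30 mm high with a flat handle reaching 117 mm from the cup's centre along its x. Origin at the centre of the cup's underside.
Mind the look-alikes: they are no part of the job. Of the things shaped like the part that bears coaster_top, the dark wooden one is meant. What is shaped like the tongs but red is not meant.

How it is judged:
By the outcome, as a careful person would: the job done as asked, in the order asked, and still so for the second after the job is handed in, with the robot touching nothing.
It also fails if it takes over 53 s, if anything falls off the work surface, if the arm or the gripper's body presses on something with over 40 N, if the wrist force passes 120 N, or if a joint passes its speed limit or range.

ROBOT

A 6-joint arm with a two-finger parallel gripper is mounted at the origin on the work surface. World frame = base frame: x ahead of the robot, y to its left, z up, the work surface at z = 0. Lengths are in m, angles in rad, forces in N, time in s.
With the tool pointing down it reaches from about 0.3 to 0.775 m from the base axis. Payload 14.6 kg.
Tool frame: the origin (TCP) lies at the very end of the fingers, on their centre line; the grasp point (between the pads) lies 19 mm behind it; z points along the fingers, y is the direction in which the jaws open and shut (so a half turn about z gives the same grasp; the last joint's range is limited). The gripper opens to 94 mm and grips with 3 to 60 N. Pads are 16 mm wide; open, the fingers measure 119 mm over their backs; the gripper's body (75 mm by 177 mm) begins 78 mm behind the grasp point.
Start: joints at [1.212, 0.3, 1.521, -0, 1.321, -0.067], TCP at [0.158, 0.527, 0.182] pointing down, gripper open.
Joint ranges: [-3.03, 3.03], [-0.79, 2.21], [0.23, 2.52], [-1.04, 4.18], [0, 3.07], [-2.55, 2.55]. Speed limits (rad/s): [2.22, 2.22, 2.57, 3.14, 3.14, 3.14].

INTERFACE

Orientations are given as [roll, pitch, yaw] about the fixed x, y, z axes, in that order (R = Rz(yaw) Ry(pitch) Rx(roll)).
In Python, from station import ctrl, vision, ticket gives the robot as it stands.
- The arm moves only by the tool step_arm, never from a script. Its argument "steps" is a list of rows, each an object of numbers: "x", "y", "z": the shift along the tool's x, y, z in m; "ax", "ay", "az": the turn, a rotation vector about the tool's x, y, z in degrees; "claw": the finger opening in m, from 0 to 0.094. A call has 1 to 5 rows; each row shifts and turns the pose as measured when the row begins, along the tool's axes as they then stand; what a row does not reach is not made up. A row lasts 1/12 s, in which the tool goes at most 41.7 mm and 7.16 degrees, less where a joint would pass 70% of its speed; a pose out of reach is approached as far as the arm can. A call with a gripper value outside its range is refused whole. The fingers move at their own pace and stop on an object; "grip_force" is the grip in N (left out, the last holds). Time passes only in rows, so rows that do not move let the fingers close. It gives the time, the measured TCP pose, the force and the opening at its end, in the units of the state.
- ctrl.get_obs(): the state, without advancing time (a new reading comes with each control period).
- vision.camera(name): name is "side" or "top"; returns (picture, depth): 480x640x3 uint8, red, green, blue; 480x640 float32, m along the optical axis (not along the pixel's ray), 0 where there is no reading.
- vision.camera_params(name): a dict with "fov_y" (degrees; the focal length in pixels is half the picture's height over the tangent of half this angle, whatever the lens; pixels are square), "cx", "cy" (the principal point, pixels), "k1" (the pictures are not rectified: a ray, as slopes to the right and down, at radius r is drawn at 1 + k1 r^2 times it, then the intrinsics apply), "origin" and "attitude" of the camera in the world. Camera axes: x right, y up, looking along -z (the intrinsics and any distortion apply to the point x, -y, -z); pixel columns grow to the right and rows downward; lengths in m; the calibration is good to about 2 mm. A picture is of the moment at which its call begins. camera_params takes no time and is no camera call.
- ticket.hand_in(): hands the job in, once; it reports no verdict.
The state is a dict: "time_s": time; "qpos": joint angles; "joint_vel": joint speeds; "tau": joint torques, N m; "ee_pos": TCP position; "eef_rot": TCP orientation; "force": force on the tool from outside, world axes, zero at the start; "moment": the same for the moment, N m; "grip_width": finger opening in m.
Only numpy, scipy, OpenCV 4.12 (cv2) and the standard library are available. Lean on these libraries where they do the work, as an engineer would, in place of code of your own. Each camera call takes 0.05 s, during which the arm holds its last target.

## Working session

There is one attempt and no reset: what is moved stays moved. The work goes in short steps, Python scripts to look and compute and a tool call to move; the robot and the scene stay as the last step left them, time stands still between calls to the robot, and variables do not carry over. Pictures are saved under pics/ and viewed, and the job is handed in when it is done.

Besides the shell and the picture viewer there is one more tool, called after "Emit:" as name([rows], argument=value, ...), one row to a line, values as JSON. step_arm: Moves the arm, as the interface text tells. Its arguments: {"type":"object","properties":{"steps":{"type":"array"},"grip_force":{"type":"number"}},"required":["steps"]}

```bash
mkdir -p pics; ls; python3 - <<'E'
from station import ctrl, vision
import cv2,numpy as np
o=ctrl.get_obs();print({k:np.round(v,3).tolist() for k,v in o.items()})
for n in("top","side"):
    p=vision.camera_params(n);print(n,p)
    im,d=vision.camera(n)
    np.savez(f"pics/{n}0.npz",im=im,d=d)
    cv2.imwrite(f"pics/{n}0.png",im[:,:,::-1])
E
```

```text
pics
{'time_s': 0.0, 'qpos': [1.212, 0.3, 1.522, 0.0, 1.321, -0.067], 'joint_vel': [-0.001, 0.001, -0.002, 0.001, -0.0, -0.0], 'tau': [0.001, -53.18, -35.274, 0.071, 0.024, -0.0], 'ee_pos': [0.158, 0.526, 0.182], 'eef_rot': [-3.14, -0.0, 2.85], 'force': [0.141, 0.469, 0.636], 'moment': [-0.018, 0.053, 0.043], 'grip_width': 0.094}
top {'fov_y': 42.486535936827046, 'cx': 319.2398081735005, 'cy': 228.71626195127314, 'k1': -0.00831039539831393, 'origin': array([ 0.45296685, -0.01760016,  1.60114912]), 'attitude': array([ 0.08684075, -0.00693662, -1.59388504])}
side {'fov_y': 50.18355221166899, 'cx': 325.6815613987031, 'cy': 238.78875412310177, 'k1': -0.06060728729844009, 'origin': array([0.22820458, 0.84415654, 0.58620012]), 'attitude': array([ 1.07762208,  0.01650894, -2.77562604])}
```

View pics/top0.png

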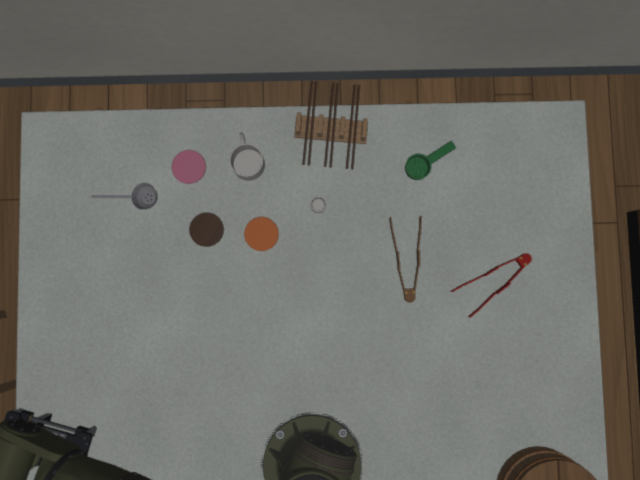

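View pics/side0.png

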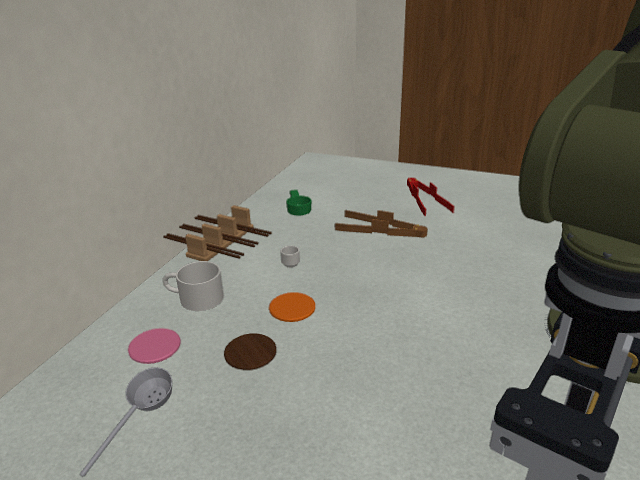

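The top view shows the wooden tongs with tips at (391,217)/(420,217) and closed end at (409,296). The red look-alike is at about (490,285). The cup is at (318,205). The three discs are dark at (206,229), pink at (189,166) and orange at (261,233). The side view shows the same things, with the tongs at (380,225), cup at (290,256) and dark disc at (250,351). By description I want the brown tongs, the small cup and the dark disc. Next I measure them and check enlarged crops.

```bash
cat > h.py <<'E'
import numpy as np, cv2
from scipy.spatial.transform import Rotation as Rn
from station import ctrl, vision
class Cam:
    def __init__(s,n):
        p=vision.camera_params(n); s.f=240/np.tan(np.radians(p['fov_y'])/2); s.cx,s.cy,s.k=p['cx'],p['cy'],p['k1']
        s.o=np.array(p['origin']); s.R=Rn.from_euler('xyz',p['attitude']).as_matrix()
    def ray(s,uv):
        uv=np.atleast_2d(np.array(uv,float)); d=(uv-[s.cx,s.cy])/s.f; q=d.copy()
        for _ in range(20): q=d/(1+s.k*(q**2).sum(1,keepdims=True))
        return np.c_[q[:,0],-q[:,1],-np.ones(len(q))]@s.R.T
    def plane(s,uv,z):
        r=s.ray(uv); return s.o+r*((z-s.o[2])/r[:,2])[:,None]
    def proj(s,P):
        c=(np.atleast_2d(P)-s.o)@s.R; q=np.c_[c[:,0]/-c[:,2],c[:,1]/c[:,2]]
        q=q*(1+s.k*(q**2).sum(1,keepdims=True)); return q*s.f+[s.cx,s.cy]
    def depth(s,uv,d):
        return s.o+s.ray(uv)*np.atleast_1d(d)[:,None]
def tri(c1,u1,c2,u2):
    a,b=c1.ray(u1)[0],c2.ray(u2)[0]
    t=np.linalg.lstsq(np.c_[a,-b],c2.o-c1.o,rcond=None)[0]
    p,q=c1.o+a*t[0],c2.o+b*t[1]; return (p+q)/2,np.linalg.norm(p-q)
def crop(im,x0,y0,x1,y1,s,name):
    cv2.imwrite(name,cv2.resize(im[y0:y1,x0:x1,::-1],None,fx=s,fy=s,interpolation=cv2.INTER_CUBIC))
E
python3 - <<'E'
from h import *
T,S=Cam('top'),Cam('side')
t=np.load('pics/top0.npz');s=np.load('pics/side0.npz')
crop(t['im'],180,190,440,310,3,'pics/ct.png'); crop(s['im'],210,190,440,375,3,'pics/cs.png')
print(T.proj([0,0,0]),T.plane([[206,229],[318,205],[409,296],[391,217],[420,217]],0.01))
ims={'t':t['im'],'s':s['im']}
def comp(im,m,near,minA=15):
    n,l,st,c=cv2.connectedComponentsWithStats(m.astype(np.uint8),connectivity=8)
    for i in range(1,n):
        if st[i,4]>minA: print(st[i].tolist(),c[i].round(1))
for k,im in ims.items():
    hsv=cv2.cvtColor(im,cv2.COLOR_RGB2HSV)
    m=(hsv[...,1]>90)&(hsv[...,0]<22)
    if k=='t': m[:180]=0;m[310:]=0;m[:,:150]=0;m[:,450:]=0
    else: m[:190]=0;m[:,450:]=0
    print(k);comp(im,m,None)
E
```

```text
[[312.00838686 462.73392528]] [[ 0.59704754  0.26077621  0.01      ]
 [ 0.65305424 -0.03004186  0.01      ]
 [ 0.41276431 -0.25810844  0.01      ]
 [ 0.61751481 -0.21862471  0.01      ]
 [ 0.61583439 -0.29394181  0.01      ]]
t
[244, 217, 34, 34, 907] [260.9 233.5]
[404, 289, 11, 13, 113] [409.3 294.5]
s
[412, 190, 14, 26, 105] [418.8 201.2]
[423, 190, 27, 20, 133] [438.9 198.3]
[164, 206, 107, 55, 2392] [218.  234.7]
[335, 211, 92, 26, 1245] [382.1 225. ]
[269, 292, 46, 30, 1090] [291.8 306.7]
[224, 334, 52, 36, 1456] [249.8 351.3]
```

View pics/ct.png

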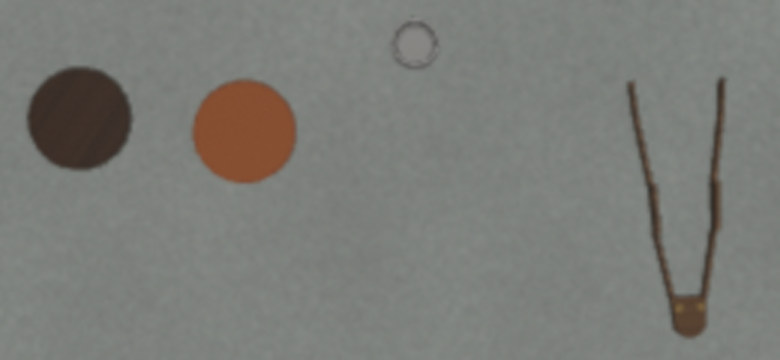

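View pics/cs.png

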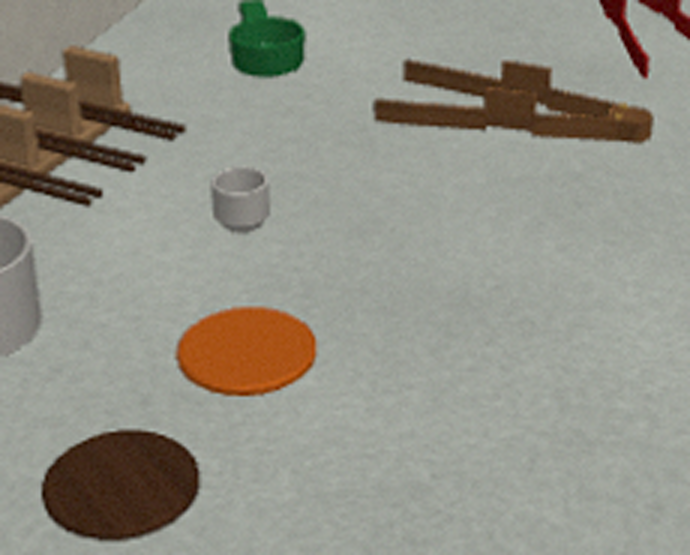

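The crops confirm the choice: brown tongs, dark-brown wooden disc (not orange), and the small handleless cup.

```bash
python3 - <<'E'
from h import *
T,S=Cam('top'),Cam('side')
t=np.load('pics/top0.npz');s=np.load('pics/side0.npz')
im=t['im'].astype(int); g=im.sum(2)
bg=cv2.medianBlur(t['im'],51).astype(int)
d=np.abs(im-bg).sum(2)
# coaster
m=((d>60)).astype(np.uint8)
n,l,st,c=cv2.connectedComponentsWithStats(m)
def at(x0,y0,x1,y1,z,nm):
    mm=np.zeros_like(m);mm[y0:y1,x0:x1]=m[y0:y1,x0:x1]
    v,u=np.nonzero(mm);P=T.plane(np.c_[u,v],z)
    print(nm,len(u),np.c_[u,v].mean(0).round(2),'mean',P.mean(0).round(4),'min',P.min(0).round(4),'max',P.max(0).round(4));return P,np.c_[u,v]
at(184,205,230,255,.008,'coaster')
hs=cv2.cvtColor(s['im'],cv2.COLOR_RGB2HSV); ms=((hs[...,1]>90)&(hs[...,0]<22)).astype(np.uint8)
ms[:325]=0;ms[:,300:]=0;ms[380:]=0
cs=cv2.findContours(ms,0,1)[0];cc=max(cs,key=cv2.contourArea);e=cv2.fitEllipse(cc);print('side coaster',e)
# cup
ys,xs=slice(190,220),slice(300,336)
g=cv2.absdiff(t['im'],cv2.medianBlur(t['im'],51)).astype(int).sum(2)
mm=np.zeros_like(m);mm[190:220,300:336]=g[190:220,300:336]>25
cc=cv2.findContours(cv2.morphologyEx(mm,3,np.ones((3,3))),0,1)[0]
cc=max(cc,key=cv2.contourArea);(u,v),r=cv2.minEnclosingCircle(cc);print('cup px',u,v,r,cv2.boundingRect(cc),T.plane([u,v],.036), T.plane([u,v],0.03),'r',r/T.f*1.57)
dt=t['d'];print('depth cup pts');
for uv in [(318,205),(316,197),(311,205),(325,205),(206,229),(300,220)]:
    print(uv,T.depth(uv,dt[uv[1],uv[0]]).round(4))
# tongs
P,uv=at(380,205,435,310,.02,'tongs')
dd=dt[uv[:,1],uv[:,0]];Q=T.depth(uv,dd)
print('z percent',np.percentile(Q[:,2],[5,25,50,75,95]).round(4))
M=np.zeros_like(m);M[205:310,380:435]=m[205:310,380:435]
for r in range(212,306,3):
    x=np.nonzero(M[r])[0]
    if len(x): print(r,x.tolist(),(Q[uv[:,1]==r][:,2]*1000).round(0).tolist())
E
```

```text
coaster 976 [206.17 229.01] mean [0.5972 0.2607 0.008 ] min [0.5529 0.217  0.008 ] max [0.6417 0.3051 0.008 ]
side coaster ((249.7712860107422, 351.26336669921875), (34.38612747192383, 51.63883972167969), 80.11524963378906)
cup px 317.74847412109375 204.01515197753906 9.046274185180664 (310, 195, 17, 18) [[ 0.65233141 -0.02925442  0.036     ]] [[ 0.65309567 -0.02929909  0.03      ]] r 0.023004948646043424
depth cup pts
(318, 205) [[ 0.6536 -0.0301  0.006 ]]
(316, 197) [[ 0.6718 -0.0252  0.0265]]
(311, 205) [[ 0.6503 -0.012   0.0348]]
(325, 205) [[ 0.6499 -0.0478  0.0316]]
(206, 229) [[0.5968 0.2603 0.0128]]
(300, 220) [[ 0.6165  0.0178 -0.0054]]
tongs 661 [407.65 263.43] mean [ 0.4963 -0.2561  0.02  ] min [ 0.3977 -0.2949  0.02  ] max [ 0.6175 -0.2117  0.02  ]
z percent [-0.003   0.0085  0.0167  0.0212  0.0364]
218 [389, 390, 391, 419, 420, 421] [2.0, 25.0, 15.0, 0.0, 15.0, 24.0]
221 [389, 390, 391, 419, 420, 421] [-2.0, 15.0, 18.0, 7.0, 18.0, 17.0]
224 [390, 391, 392, 419, 420, 421] [5.0, 16.0, 18.0, 15.0, 25.0, 16.0]
227 [390, 391, 392, 419, 420, 421] [4.0, 15.0, 28.0, 13.0, 15.0, 
[... 1579 characters left out ...]
 11.0, 26.0, 20.0]
287 [402, 403, 404, 413, 414, 415] [2.0, 20.0, 17.0, 1.0, 11.0, 21.0]
290 [403, 404, 405, 406, 407, 408, 409, 410, 411, 412, 413, 414, 415] [10.0, 18.0, 17.0, 22.0, 26.0, 18.0, 19.0, 17.0, 24.0, 15.0, 17.0, 17.0, 17.0]
293 [403, 404, 405, 406, 407, 408, 409, 410, 411, 412, 413, 414, 415] [-2.0, 15.0, 23.0, 23.0, 25.0, 22.0, 14.0, 16.0, 14.0, 24.0, 20.0, 21.0, 20.0]
296 [404, 405, 406, 407, 408, 409, 410, 411, 412, 413, 414, 415] [5.0, 18.0, 24.0, 20.0, 16.0, 18.0, 21.0, 19.0, 19.0, 14.0, 15.0, 16.0]
299 [404, 405, 406, 407, 408, 409, 410, 411, 412, 413, 414] [-0.0, 16.0, 20.0, 16.0, 22.0, 16.0, 21.0, 14.0, 20.0, 16.0, 19.0]
302 [408, 409, 410, 411] [-1.0, 18.0, -3.0, -8.0]
```

```bash
python3 - <<'E'
from h import *
T,S=Cam('top'),Cam('side')
t=np.load('pics/top0.npz');s=np.load('pics/side0.npz')
im=t['im'].astype(float)
def edges(r,lo,hi):
    # subpixel weighted centre of dark stripe
    g=im[r,lo:hi].sum(1); b=np.median(im[r,375:435].sum(1)); w=np.clip(b-g-30,0,None); return (w*np.arange(lo,hi)).sum()/w.sum()
M=[]
for r in range(218,289):
    mid=round(405.5+ (r-218)*3.5/71)
    a=edges(r,385,mid);c=edges(r,mid,425);z=.036 if 251<=r<=266 else .018
    pa,pc=T.plane([[a,r],[c,r]],z)-[0,0,0]; M.append(np.r_[(pa+pc)[:2]/2,np.linalg.norm(pa-pc),r])
M=np.array(M)
for r in M[::6]: print(r.round(4))
a=M[(M[:,3]<250)|(M[:,3]>268)];k=np.polyfit(a[:,0],a[:,1],1);print('axis slope',k,'resid',np.std(a[:,1]-np.polyval(k,a[:,0])))
# ends
col=cv2.absdiff(t['im'],cv2.medianBlur(t['im'],51)).sum(2)
for u in (390,420): print('tip col',u,im[212:222,u].sum(1),)
for u in (408,409,410): print('end col',u,im[297:308,u].sum(1))
print('tips',T.plane([[390,216.5],[420.3,216]],.02).round(4),'end',T.plane([409.5,302.5],.01).round(4), T.plane([409.5,302.3],.02).round(4))
print('plate x', T.plane([[398,250],[399,267],[419,250],[418.5,267]],.038).round(4))
# two-view heights
print('coaster tri',tri(T,[206.17,229.01],S,[249.8,351.3]))
print('tri near tip',tri(T,[390,216.5],S,[335,223.5]),'far',tri(T,[420.3,216],S,[345,210.5]))
# cup in side view
crop(s['im'],270,235,312,275,14,'pics/cupS.png');crop(t['im'],300,188,338,222,16,'pics/cupT.png')
E
```

```text
[ 6.133e-01 -2.532e-01  7.740e-02  2.180e+02]
[ 5.977e-01 -2.535e-01  7.510e-02  2.240e+02]
[ 5.822e-01 -2.538e-01  7.190e-02  2.300e+02]
[ 5.667e-01 -2.539e-01  6.680e-02  2.360e+02]
[ 5.512e-01 -2.541e-01  6.180e-02  2.420e+02]
[ 5.357e-01 -2.546e-01  5.620e-02  2.480e+02]
[ 5.195e-01 -2.539e-01  5.260e-02  2.540e+02]
[ 5.043e-01 -2.541e-01  5.170e-02  2.600e+02]
[ 4.891e-01 -2.540e-01  4.900e-02  2.660e+02]
[ 4.741e-01 -2.559e-01  4.450e-02  2.720e+02]
[ 4.588e-01 -2.561e-01  3.830e-02  2.780e+02]
[ 4.435e-01 -2.562e-01  3.230e-02  2.840e+02]
axis slope [ 0.01841341 -0.26441926] resid 0.00013413952968157055
tip col 390 [382. 376. 376. 376. 356. 269. 212. 190. 179. 179.]
tip col 420 [377. 379. 376. 324. 227. 177. 162. 162. 164. 167.]
end col 408 [206. 205. 196. 198. 214. 292. 364. 379. 385. 388. 385.]
end col 409 [206. 204. 197. 195. 210. 278. 366. 384. 388. 389. 385.]
end col 410 [205. 203. 197. 196. 210. 277. 363. 382. 385. 390. 388.]
tips [[ 0.6178 -0.2148  0.02  ]
 [ 0.6174 -0.2931  0.02  ]] end [[ 0.3962 -0.2588  0.01  ]] [[ 0.397  -0.2573  0.02  ]]
plate x [[ 0.5301 -0.2301  0.038 ]
 [ 0.487  -0.2311  0.038 ]
 [ 0.5289 -0.2834  0.038 ]
 [ 0.4859 -0.2805  0.038 ]]
coaster tri (array([0.59875802, 0.261641  , 0.00656576]), np.float64(0.0031584502675367004))
tri near tip (array([ 0.61837961, -0.2142872 ,  0.0222625 ]), np.float64(0.0016424019399223623)) far (array([ 0.61852701, -0.29210568,  0.02297958]), np.float64(0.00303762068103477))
```

View pics/cupS.png

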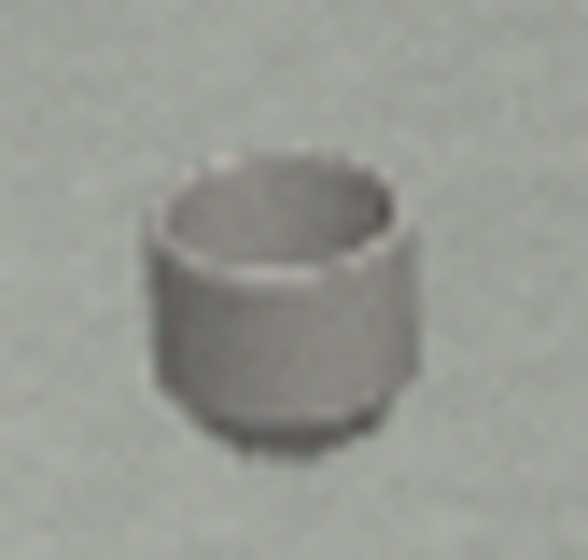

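View pics/cupT.png

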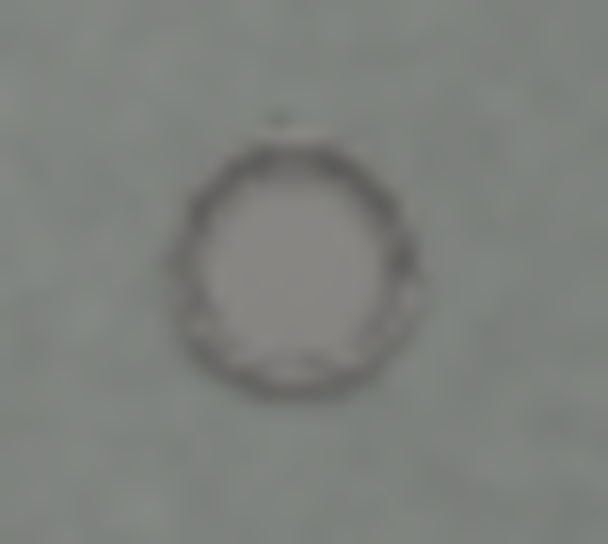

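```bash
python3 - <<'E'
from h import *
T,S=Cam('top'),Cam('side')
print(tri(T,[318,204.2],S,[270+282/14-.5,235+213/14-.5]),T.plane([318,204.2],.036),S.plane([270+282/14-.5,235+213/14-.5],.036))
print('side coaster',S.plane([249.8,351.3],.008),S.plane([335,223.5],.02),S.plane([345,210.5],.02))
o=ctrl.get_obs();print(o['ee_pos'],o['eef_rot'])
E
```

```text
(array([ 0.6535515 , -0.02892941,  0.04043083]), np.float64(0.004872961427712742)) [[ 0.65184178 -0.02988569  0.036     ]] [[ 0.65947931 -0.03553297  0.036     ]]
side coaster [[0.59940689 0.26349799 0.008     ]] [[ 0.62075883 -0.21836257  0.02      ]] [[ 0.62209267 -0.29779119  0.02      ]]
[0.15814173 0.52651342 0.18174496] [-3.14056600e+00 -4.68422050e-05  2.84979619e+00]
```

Emit:
step_arm([
  {"x":-0.026,"y":-0.03,"az":-6},
  {"x":-0.024,"y":-0.032,"az":-6},
  {"x":-0.022,"y":-0.034,"az":-5.8},
  {"x":-0.02,"y":-0.036},
  {"x":-0.02,"y":-0.036},
])

```text
validation failed for argument at $.st...
```

Emit:
step_arm([
  {"x":-0.018,"y":-0.037},
  {"x":-0.018,"y":-0.037},
  {"x":-0.018,"y":-0.037},
  {"x":-0.018,"y":-0.037},
  {"x":-0.018,"y":-0.037},
])

```text
validation failed for argument at $.st...
```

Emit:
step_arm([
  {"x":-0.026,"y":-0.03,"z":0,"ax":0,"ay":0,"az":-6,"claw":0.094},
  {"x":-0.024,"y":-0.032,"z":0,"ax":0,"ay":0,"az":-6,"claw":0.094},
  {"x":-0.022,"y":-0.034,"z":0,"ax":0,"ay":0,"az":-5.8,"claw":0.094},
])

```text
time_s: 0.35
ee_pos: [0.2093, 0.4188, 0.1791]
eef_rot: [-3.138, -0.003, -3.111]
force: [1.5, 0.1, -0.0]
grip_width: 0.094
```

Emit:
step_arm([
  {"x":-0.0155,"y":-0.038,"z":0,"ax":0,"ay":0,"az":0,"claw":0.094},
  {"x":-0.0155,"y":-0.038,"z":0,"ax":0,"ay":0,"az":0,"claw":0.094},
  {"x":-0.0155,"y":-0.038,"z":0,"ax":0,"ay":0,"az":0,"claw":0.094},
  {"x":-0.0155,"y":-0.038,"z":0,"ax":0,"ay":0,"az":0,"claw":0.094},
  {"x":-0.0155,"y":-0.038,"z":0,"ax":0,"ay":0,"az":0,"claw":0.094},
])

```text
time_s: 0.77
ee_pos: [0.2925, 0.2272, 0.1782]
eef_rot: [-3.136, -0.004, -3.099]
force: [0.2, 0.4, 0.0]
grip_width: 0.0938
```

Emit:
step_arm([
  {"x":-0.0155,"y":-0.038,"z":0,"ax":0,"ay":0,"az":0,"claw":0.094},
  {"x":-0.0155,"y":-0.038,"z":0,"ax":0,"ay":0,"az":0,"claw":0.094},
  {"x":-0.0155,"y":-0.038,"z":0,"ax":0,"ay":0,"az":0,"claw":0.094},
  {"x":-0.0155,"y":-0.038,"z":0,"ax":0,"ay":0,"az":0,"claw":0.094},
  {"x":-0.0155,"y":-0.038,"z":0,"ax":0,"ay":0,"az":0,"claw":0.094},
])

```text
time_s: 1.18
ee_pos: [0.3764, 0.0361, 0.1793]
eef_rot: [-3.136, -0.002, -3.098]
force: [0.1, 1.1, 0.2]
grip_width: 0.0939
```

Emit:
step_arm([
  {"x":-0.0149,"y":-0.0371,"z":0,"ax":0,"ay":0,"az":0.5,"claw":0.094},
  {"x":-0.0149,"y":-0.0371,"z":0,"ax":0,"ay":0,"az":0.5,"claw":0.094},
  {"x":-0.0149,"y":-0.0371,"z":0,"ax":0,"ay":0,"az":0.4,"claw":0.094},
  {"x":-0.0149,"y":-0.0371,"z":0,"ax":0,"ay":0,"az":0,"claw":0.094},
  {"x":-0.0149,"y":-0.0371,"z":0,"ax":0,"ay":0,"az":0,"claw":0.094},
])

```text
time_s: 1.6
ee_pos: [0.4561, -0.1564, 0.1798]
eef_rot: [-3.137, -0.001, -3.125]
force: [0.3, 1.2, -0.4]
grip_width: 0.0938
```

Emit:
step_arm([
  {"x":-0.0149,"y":-0.0371,"z":0,"ax":0,"ay":0,"az":0,"claw":0.094},
  {"x":-0.0149,"y":-0.0371,"z":0,"ax":0,"ay":0,"az":0,"claw":0.094},
  {"x":-0.012,"y":-0.03,"z":0,"ax":0,"ay":0,"az":0,"claw":0.094},
  {"x":0,"y":0,"z":0,"ax":0,"ay":0,"az":0,"claw":0.094},
])

```text
time_s: 1.93
ee_pos: [0.5003, -0.2706, 0.1778]
eef_rot: [-3.137, -0.004, -3.13]
force: [-0.5, 0.1, -0.3]
grip_width: 0.0936
```

Emit:
step_arm([
  {"x":-0.0075,"y":0.015,"z":0.03,"ax":-0.26,"ay":-0.23,"az":-0.4,"claw":0.094},
  {"x":0,"y":0,"z":0.03,"ax":0,"ay":0,"az":0,"claw":0.094},
  {"x":0,"y":0,"z":0.03,"ax":0,"ay":0,"az":0,"claw":0.094},
  {"x":0,"y":0,"z":0,"ax":0,"ay":0,"az":0,"claw":0.094},
])

```text
time_s: 2.27
ee_pos: [0.5076, -0.2569, 0.084]
eef_rot: [3.141, 0.001, -3.127]
force: [0.1, -0.2, -1.2]
grip_width: 0.0939
```

```bash
cat > look.py <<'E'
import sys
from h import *
k=sys.argv[1]
o=ctrl.get_obs();print({a:np.round(o[a],4).tolist() for a in('time_s','ee_pos','eef_rot','grip_width','force')})
out=[]
for n in("top","side"):
    im,d=vision.camera(n);np.savez(f"pics/{n}{k}.npz",im=im,d=d)
    c=Cam(n);P=np.array(eval(sys.argv[2]));u=c.proj(P)[0].astype(int);h,w=(55,70)
    x0=min(max(u[0]-w,0),640-2*w);y0=min(max(u[1]-h,0),480-2*h);print(n,'crop origin',x0,y0)
    out.append(cv2.resize(im[y0:y0+2*h,x0:x0+2*w,::-1],None,fx=2.85,fy=2.85,interpolation=cv2.INTER_CUBIC))
cv2.imwrite(f'pics/l{k}.png',np.hstack(out))
E
python3 look.py 1 '[.51,-.255,.05]'
```

```text
{'time_s': 2.2667, 'ee_pos': [0.5076, -0.2569, 0.084], 'eef_rot': [3.1411, 0.0008, -3.127], 'grip_width': 0.0939, 'force': [0.0859, -0.2365, -1.1766]}
top crop origin 338 202
side crop origin 312 157
```

View pics/l1.png

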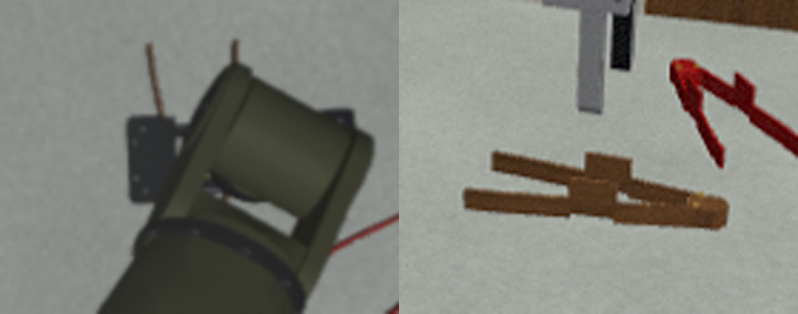

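Side view: open fingers at crop (591,112) stand above the two plates (593,180)/(608,165), so alignment is good. I go down.

Emit:
step_arm([
  {"x":0,"y":0.001,"z":0.03,"ax":0,"ay":0,"az":0,"claw":0.094},
  {"x":0,"y":0,"z":0.025,"ax":0,"ay":0,"az":0,"claw":0.094},
  {"x":0,"y":0,"z":0.015,"ax":0,"ay":0,"az":0,"claw":0.094},
  {"x":0,"y":0,"z":0,"ax":0,"ay":0,"az":0,"claw":0.094},
])

```text
time_s: 2.7
ee_pos: [0.5153, -0.2598, 0.028]
eef_rot: [-3.131, 0.019, -3.126]
force: [-0.4, 0.3, 0.2]
grip_width: 0.0939
```

Emit:
step_arm([
  {"x":0.007,"y":0.004,"z":0,"ax":-0.6,"ay":1.1,"az":0,"claw":0.094},
  {"x":0,"y":0,"z":0,"ax":0,"ay":0,"az":0,"claw":0.094},
])

```text
time_s: 2.87
ee_pos: [0.5092, -0.2563, 0.0319]
eef_rot: [-3.14, 0.002, -3.126]
force: [0.4, 0.6, -0.5]
grip_width: 0.0941
```

Emit:
step_arm([
  {"x":0.001,"y":0.001,"z":0.009,"ax":0,"ay":0,"az":0,"claw":0.094},
  {"x":0,"y":0,"z":0.009,"ax":0,"ay":0,"az":0,"claw":0.094},
  {"x":0,"y":0,"z":0.008,"ax":0,"ay":0,"az":0,"claw":0.094},
  {"x":0,"y":0,"z":0,"ax":0,"ay":0,"az":0,"claw":0.094},
])

```text
time_s: 3.2
ee_pos: [0.5103, -0.2564, 0.0088]
eef_rot: [-3.136, 0.008, -3.126]
force: [-0.2, -0.2, 0.0]
grip_width: 0.094
```

Emit:
step_arm([
  {"x":0.0025,"y":0.001,"z":0.0025,"ax":-0.3,"ay":0.46,"az":0,"claw":0.094},
  {"x":0,"y":0,"z":0,"ax":0,"ay":0,"az":0,"claw":0.094},
  {"x":0,"y":0,"z":0,"ax":0,"ay":0,"az":0,"claw":0.094},
])

```text
time_s: 3.45
ee_pos: [0.5074, -0.2553, 0.0054]
eef_rot: [3.141, -0.002, -3.126]
force: [-0.5, -0.4, -0.6]
grip_width: 0.094
```

```bash
python3 look.py 2 '[.51,-.255,.03]'
```

```text
{'time_s': 3.45, 'ee_pos': [0.5074, -0.2553, 0.0054], 'eef_rot': [3.1406, -0.0018, -3.1259], 'grip_width': 0.094, 'force': [-0.4867, -0.4346, -0.6459]}
top crop origin 337 202
side crop origin 312 165
```

View pics/l2.png

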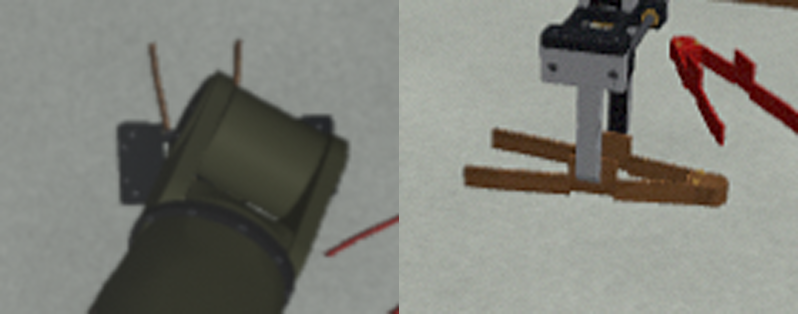

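The fingers straddle the plates: side crop finger at x≈588, with plate edges at 570 and 618. I close to 51 mm.

Emit:
step_arm([
  {"x":0,"y":0,"z":0,"ax":0,"ay":0,"az":0,"claw":0.058},
  {"x":0,"y":0,"z":0,"ax":0,"ay":0,"az":0,"claw":0.058},
  {"x":0,"y":0,"z":0,"ax":0,"ay":0,"az":0,"claw":0.058},
  {"x":0,"y":0,"z":0,"ax":0,"ay":0,"az":0,"claw":0.051},
  {"x":0,"y":0,"z":0,"ax":0,"ay":0,"az":0,"claw":0.051},
], grip_force=30)

```text
time_s: 3.97
ee_pos: [0.5077, -0.2555, 0.0062]
eef_rot: [3.141, -0.001, -3.126]
force: [-0.6, -0.6, -0.3]
grip_width: 0.0639
```

Emit:
step_arm([
  {"x":0,"y":0,"z":0,"ax":0,"ay":0,"az":0,"claw":0.051},
  {"x":0,"y":0,"z":0,"ax":0,"ay":0,"az":0,"claw":0.051},
  {"x":0,"y":0,"z":0,"ax":0,"ay":0,"az":0,"claw":0.051},
])

```text
time_s: 4.22
ee_pos: [0.5078, -0.2556, 0.0063]
eef_rot: [3.141, -0.0, -3.126]
force: [0.6, -0.4, 0.4]
grip_width: 0.0512
```

Emit:
step_arm([
  {"x":0,"y":0,"z":-0.008,"ax":0,"ay":0,"az":0,"claw":0.051},
  {"x":0,"y":0,"z":-0.01,"ax":0,"ay":0,"az":0,"claw":0.051},
  {"x":0,"y":0,"z":-0.01,"ax":0,"ay":0,"az":0,"claw":0.051},
  {"x":0,"y":0,"z":0,"ax":0,"ay":0,"az":0,"claw":0.051},
])

```text
time_s: 4.55
ee_pos: [0.5077, -0.2555, 0.037]
eef_rot: [3.141, -0.001, -3.126]
force: [0.5, -0.5, 0.1]
grip_width: 0.0514
```

```bash
python3 look.py 3 '[.51,-.255,.05]'
```

```text
{'time_s': 4.55, 'ee_pos': [0.5077, -0.2555, 0.037], 'eef_rot': [3.141, -0.0011, -3.1259], 'grip_width': 0.0514, 'force': [0.5398, -0.546, 0.0841]}
top crop origin 338 202
side crop origin 312 157
```

View pics/l3.png

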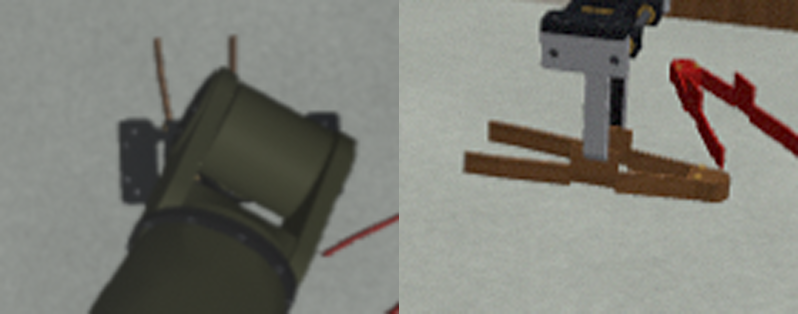

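```bash
python3 - <<'E'
from h import *
S=Cam('side')
s=np.load('pics/side3.npz');s0=np.load('pics/side0.npz')
crop(s0['im'],325,200,435,245,7,'pics/z0.png');crop(s['im'],325,195,435,240,7,'pics/z3.png')
a=cv2.imread('pics/z0.png');b=cv2.imread('pics/z3.png');cv2.imwrite('pics/z.png',np.vstack([a,b])[:600])
E
```

```text
(no output)
```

View pics/z.png

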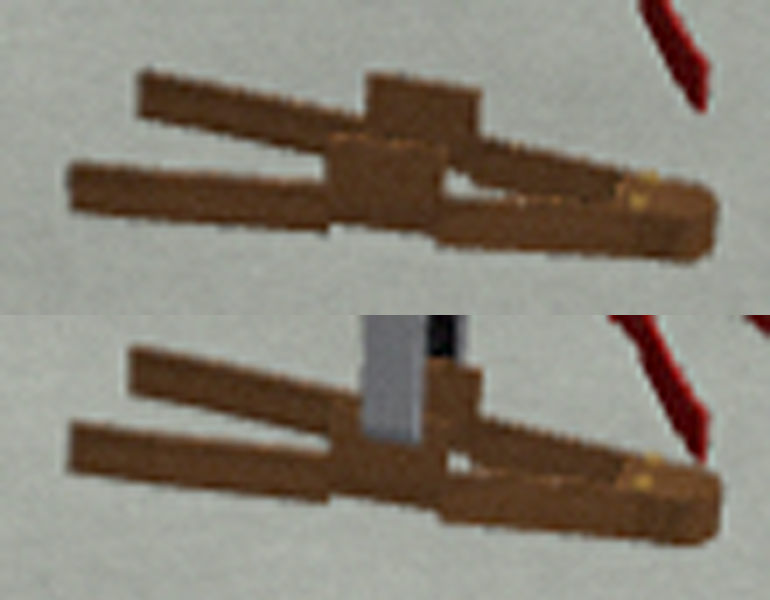

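Emit:
step_arm([
  {"x":0.0006,"y":0.015,"z":0,"ax":0,"ay":0.8,"az":0,"claw":0.051},
  {"x":0.0006,"y":0.022,"z":0,"ax":0,"ay":0.8,"az":0,"claw":0.051},
  {"x":0.0006,"y":0.022,"z":0,"ax":0,"ay":0,"az":0,"claw":0.051},
  {"x":0.0006,"y":0.022,"z":0,"ax":0,"ay":0,"az":0,"claw":0.051},
  {"x":0.0006,"y":0.022,"z":0,"ax":0,"ay":0,"az":0,"claw":0.051},
])

```text
time_s: 5.07
ee_pos: [0.5013, -0.1519, 0.0343]
eef_rot: [3.141, -0.033, -3.131]
force: [0.6, 0.1, -1.5]
grip_width: 0.0508
```

Emit:
step_arm([
  {"x":0.0006,"y":0.022,"z":0,"ax":0,"ay":0,"az":0,"claw":0.051},
  {"x":0.0006,"y":0.022,"z":0,"ax":0,"ay":0,"az":0,"claw":0.051},
  {"x":0.0006,"y":0.022,"z":0,"ax":0,"ay":0,"az":0,"claw":0.051},
  {"x":0.0006,"y":0.02,"z":0,"ax":0,"ay":0,"az":0,"claw":0.051},
  {"x":0,"y":0,"z":0,"ax":0,"ay":0,"az":0,"claw":0.051},
])

```text
time_s: 5.48
ee_pos: [0.496, -0.0587, 0.033]
eef_rot: [3.139, -0.035, -3.129]
force: [0.3, -1.3, -1.1]
grip_width: 0.0513
```

Emit:
step_arm([
  {"x":-0.002,"y":0.013,"z":0,"ax":0.1,"ay":-0.3,"az":-0.1,"claw":0.051},
  {"x":-0.002,"y":0.0135,"z":0,"ax":0,"ay":0,"az":0,"claw":0.051},
  {"x":0,"y":0,"z":0,"ax":0,"ay":0,"az":0,"claw":0.051},
])

```text
time_s: 5.73
ee_pos: [0.4994, -0.0314, 0.0324]
eef_rot: [3.141, -0.031, -3.126]
force: [0.3, -0.3, -0.3]
grip_width: 0.0513
```

```bash
python3 look.py 4 '[.58,-.03,.03]'
```

```text
{'time_s': 5.7333, 'ee_pos': [0.4994, -0.0314, 0.0324], 'eef_rot': [3.1413, -0.0305, -3.1264], 'grip_width': 0.0513, 'force': [0.274, -0.2649, -0.2665]}
top crop origin 248 177
side crop origin 252 204
```

View pics/l4.png

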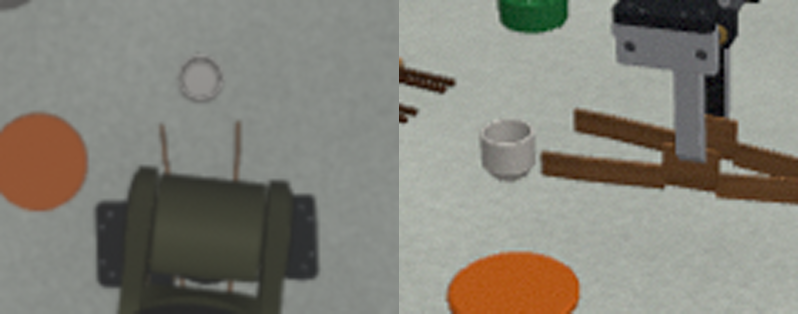

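```bash
python3 - <<'E'
from h import *
T,S=Cam('top'),Cam('side')
t=np.load('pics/top4.npz');s=np.load('pics/side4.npz')
ou=lambda p,x,y:[p[0]/2.85-.3+x,p[1]/2.85-.3+y]
print(tri(T,ou((163,123),248,177),S,ou((144-1,153),252,204)), tri(T,ou((238.5,121),248,177),S,ou((176,109),252,204)))
im=t['im'].astype(float)
for r in range(220,238,3):
    g=im[r,295:345].sum(1);b=np.median(g);w=np.clip(b-g-40,0,None);x=np.arange(295,345)
    a=(w*x)[:24].sum()/w[:24].sum();c=(w*x)[24:].sum()/w[24:].sum();z=.045;P=T.plane([[a,r],[c,r]],z);print(r,round(a,2),round(c,2),P[:,:2].mean(0).round(4),(P[0]-P[1])[1].round(4))
crop(t['im'],285,185,355,235,11,'pics/c4.png')
crop(s['im'],275,225,405,285,6,'pics/c4s.png')
E
```

```text
(array([0.61184987, 0.0045013 , 0.04788018]), np.float64(0.001379851065814715)) (array([ 0.61241301, -0.06228863,  0.04994425]), np.float64(0.002411315806349801))
220 304.0 331.03 [ 0.6104 -0.0277] 0.0685
223 304.52 330.94 [ 0.6028 -0.028 ] 0.0669
226 305.01 330.92 [ 0.5951 -0.0285] 0.0656
229 305.33 330.95 [ 0.5875 -0.0287] 0.0648
232 305.44 330.64 [ 0.5799 -0.0283] 0.0637
235 300.61 330.41 [ 0.5724 -0.0217] 0.0753
```

View pics/c4.png

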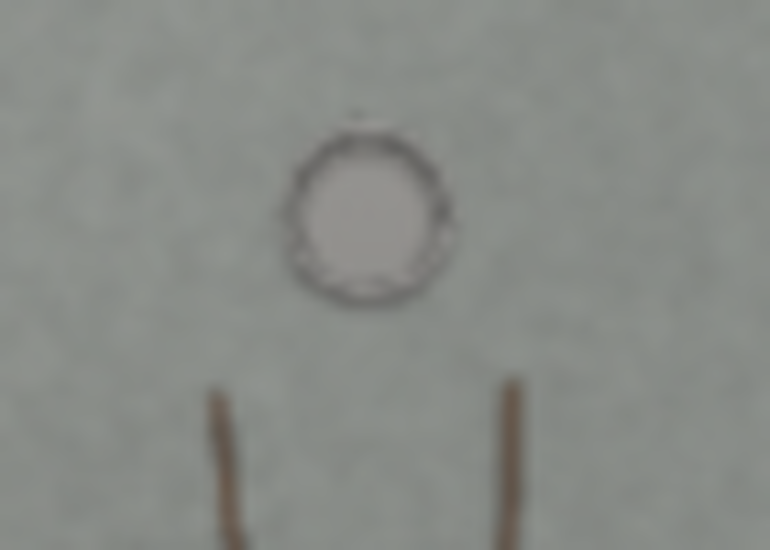

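View pics/c4s.png

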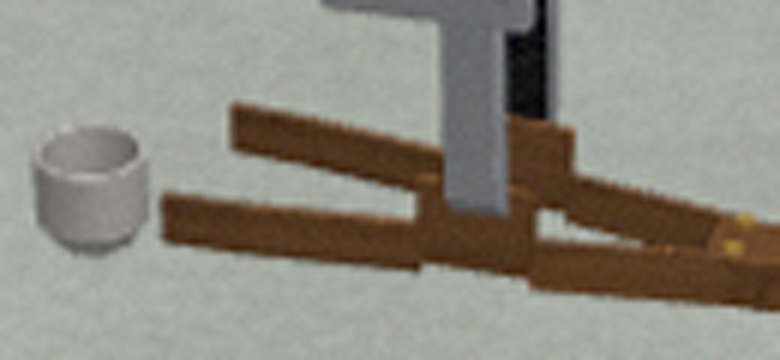

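Emit:
step_arm([
  {"x":0,"y":-0.002,"z":0.007,"ax":0,"ay":0,"az":0,"claw":0.051},
  {"x":0,"y":0,"z":0.007,"ax":0,"ay":0,"az":0,"claw":0.051},
  {"x":0,"y":0,"z":0,"ax":0,"ay":0,"az":0,"claw":0.051},
])

```text
time_s: 6.08
ee_pos: [0.4987, -0.0373, 0.0169]
eef_rot: [-3.141, -0.03, -3.129]
force: [0.3, -0.1, -1.0]
grip_width: 0.0511
```

Emit:
step_arm([
  {"x":-0.001,"y":0.003,"z":-0.001,"ax":0,"ay":0,"az":-0.1,"claw":0.051},
  {"x":0,"y":0,"z":0,"ax":0,"ay":0,"az":0,"claw":0.051},
  {"x":-0.012,"y":0,"z":0,"ax":0,"ay":0,"az":0,"claw":0.051},
  {"x":0,"y":0,"z":0,"ax":0,"ay":0,"az":0,"claw":0.051},
])

```text
time_s: 6.42
ee_pos: [0.5115, -0.0351, 0.0168]
eef_rot: [-3.142, -0.032, -3.129]
force: [0.7, 0.2, 0.1]
grip_width: 0.0508
```

Emit:
step_arm([
  {"x":-0.01,"y":0.0005,"z":-0.0007,"ax":0,"ay":0,"az":-0.1,"claw":0.051},
  {"x":-0.01,"y":0.0005,"z":-0.0005,"ax":0,"ay":0,"az":0,"claw":0.051},
  {"x":-0.01,"y":0,"z":-0.0003,"ax":0,"ay":0,"az":0,"claw":0.051},
  {"x":0,"y":0,"z":0,"ax":0,"ay":0,"az":0,"claw":0.051},
])

```text
time_s: 6.75
ee_pos: [0.5414, -0.0338, 0.0175]
eef_rot: [-3.142, -0.033, -3.127]
force: [0.8, 0.4, -1.2]
grip_width: 0.0508
```

```bash
python3 look.py 5 '[.62,-.03,.03]'
```

```text
{'time_s': 6.75, 'ee_pos': [0.5414, -0.0338, 0.0175], 'eef_rot': [-3.1416, -0.0326, -3.1268], 'grip_width': 0.0508, 'force': [0.8429, 0.3885, -1.2339]}
top crop origin 248 161
side crop origin 235 201
```

View pics/l5.png

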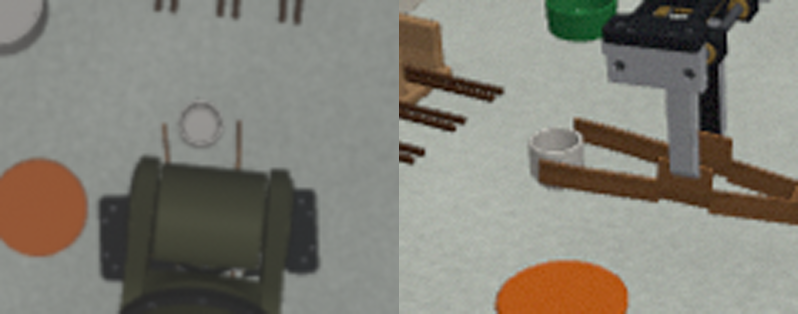

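The tips straddle the cup, with tips at crop x 165 and 239 and the cup centre at 201. I advance another 14 mm, then squeeze.

Emit:
step_arm([
  {"x":-0.007,"y":0.0005,"z":-0.0003,"ax":0,"ay":0,"az":0,"claw":0.051},
  {"x":-0.007,"y":0,"z":-0.0003,"ax":0,"ay":0,"az":0,"claw":0.051},
  {"x":0,"y":0,"z":0,"ax":0,"ay":0,"az":0,"claw":0.051},
])

```text
time_s: 7.1
ee_pos: [0.5538, -0.033, 0.0175]
eef_rot: [3.141, -0.034, -3.127]
force: [0.4, 0.0, -1.4]
grip_width: 0.0509
```

Emit:
step_arm([
  {"x":0,"y":0,"z":0,"ax":0,"ay":0,"az":0,"claw":0.047},
  {"x":0,"y":0,"z":0,"ax":0,"ay":0,"az":0,"claw":0.044},
  {"x":0,"y":0,"z":0,"ax":0,"ay":0,"az":0,"claw":0.043},
  {"x":0,"y":0,"z":0,"ax":0,"ay":0,"az":0,"claw":0.04},
  {"x":0,"y":0,"z":0,"ax":0,"ay":0,"az":0,"claw":0.038},
], grip_force=20)

```text
time_s: 7.52
ee_pos: [0.5534, -0.0329, 0.0174]
eef_rot: [3.141, -0.035, -3.127]
force: [0.5, -0.3, -1.0]
grip_width: 0.0407
```

Emit:
step_arm([
  {"x":0,"y":0,"z":0,"ax":0,"ay":0,"az":0,"claw":0.036},
  {"x":0,"y":0,"z":0,"ax":0,"ay":0,"az":0,"claw":0.036},
  {"x":0,"y":0,"z":0,"ax":0,"ay":0,"az":0,"claw":0.036},
])

```text
time_s: 7.77
ee_pos: [0.5534, -0.033, 0.0175]
eef_rot: [3.141, -0.035, -3.127]
force: [1.0, -0.2, -0.7]
grip_width: 0.0407
```

```bash
python3 look.py 6 '[.62,-.03,.03]'
```

```text
{'time_s': 7.7667, 'ee_pos': [0.5534, -0.033, 0.0175], 'eef_rot': [3.1413, -0.0347, -3.1269], 'grip_width': 0.0407, 'force': [0.9975, -0.2018, -0.6654]}
top crop origin 248 161
side crop origin 235 201
```

View pics/l6.png

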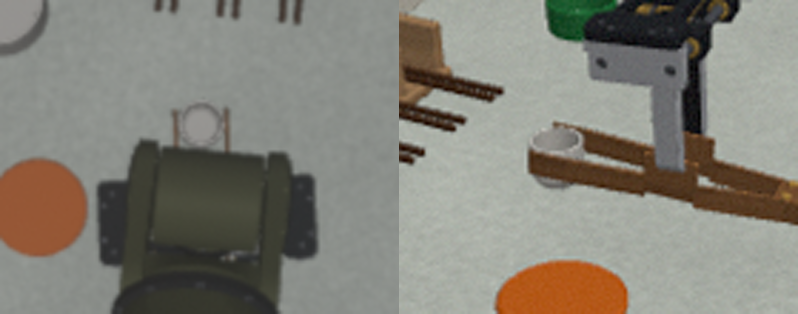

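The squeeze stopped on the cup at 40.7 mm, with the cup still upright between the pads (side crop 556,158). I lift.

Emit:
step_arm([
  {"x":0,"y":0,"z":-0.006,"ax":0,"ay":0,"az":0,"claw":0.036},
  {"x":0,"y":0,"z":-0.01,"ax":0,"ay":0,"az":0,"claw":0.036},
  {"x":0,"y":0,"z":-0.012,"ax":0,"ay":0,"az":0,"claw":0.036},
  {"x":0,"y":0,"z":-0.012,"ax":0,"ay":0,"az":0,"claw":0.036},
  {"x":0,"y":0,"z":0,"ax":0,"ay":0,"az":0,"claw":0.036},
], grip_force=22)

```text
time_s: 8.28
ee_pos: [0.5545, -0.033, 0.0611]
eef_rot: [3.141, -0.036, -3.127]
force: [0.4, 0.5, -0.4]
grip_width: 0.0408
```

```bash
python3 look.py 7 '[.62,-.03,.05]'
```

```text
{'time_s': 8.2833, 'ee_pos': [0.5545, -0.033, 0.0611], 'eef_rot': [3.1412, -0.0359, -3.1269], 'grip_width': 0.0408, 'force': [0.4184, 0.5428, -0.3798]}
top crop origin 248 161
side crop origin 235 193
```

View pics/l7.png

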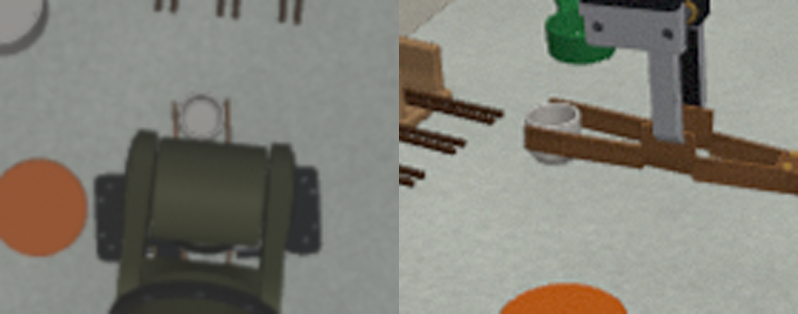

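```bash
python3 - <<'E'
from h import *
s=np.load('pics/side7.npz');crop(s['im'],405,225,406,226,1,'pics/x.png');crop(s['im'],405-3,225,407,228,1,'pics/x.png')
crop(s['im'],410,220,480,260,1,'pics/x.png');crop(s['im'],235+175-140+0,220,340,262,9,'pics/c7.png')
E
```

```text
(no output)
```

View pics/c7.png

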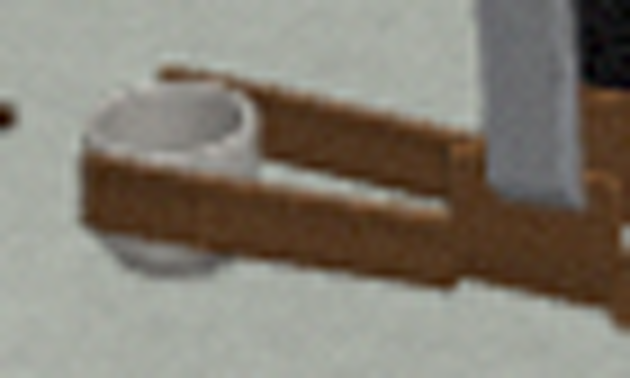

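Emit:
step_arm([
  {"x":0.003,"y":0.01,"z":0,"ax":0,"ay":0,"az":-1.5,"claw":0.036},
  {"x":0.002,"y":0.018,"z":0,"ax":0,"ay":0,"az":-2.5,"claw":0.036},
  {"x":0.002,"y":0.02,"z":0,"ax":0,"ay":0,"az":-2.5,"claw":0.036},
  {"x":0.001,"y":0.02,"z":0,"ax":0,"ay":0,"az":-2.5,"claw":0.036},
  {"x":0,"y":0.02,"z":0,"ax":0,"ay":0,"az":-2.5,"claw":0.036},
])

```text
time_s: 8.8
ee_pos: [0.5338, 0.0563, 0.0565]
eef_rot: [3.132, -0.042, -2.918]
force: [-0.1, -0.2, -0.6]
grip_width: 0.0409
```

Emit:
step_arm([
  {"x":-0.001,"y":0.021,"z":-0.001,"ax":0,"ay":0,"az":-2,"claw":0.036},
  {"x":-0.002,"y":0.021,"z":-0.001,"ax":0,"ay":0,"az":-2,"claw":0.036},
  {"x":-0.003,"y":0.021,"z":-0.001,"ax":0,"ay":0,"az":-2,"claw":0.036},
  {"x":-0.003,"y":0.021,"z":-0.001,"ax":0,"ay":0,"az":-2,"claw":0.036},
  {"x":-0.003,"y":0.021,"z":-0.001,"ax":0,"ay":0,"az":-1,"claw":0.036},
])

```text
time_s: 9.22
ee_pos: [0.5088, 0.1677, 0.0588]
eef_rot: [3.123, -0.046, -2.743]
force: [0.9, 0.7, -1.2]
grip_width: 0.0407
```

Emit:
step_arm([
  {"x":-0.006,"y":0.017,"z":0,"ax":0.4,"ay":-0.3,"az":0,"claw":0.036},
  {"x":-0.006,"y":0.016,"z":0,"ax":0.4,"ay":-0.2,"az":0,"claw":0.036},
  {"x":-0.006,"y":0.014,"z":0,"ax":0.3,"ay":-0.2,"az":0,"claw":0.036},
  {"x":0,"y":0,"z":0,"ax":0,"ay":0,"az":0,"claw":0.036},
])

```text
time_s: 9.55
ee_pos: [0.5021, 0.2255, 0.0562]
eef_rot: [3.141, -0.038, -2.732]
force: [-0.9, 1.3, -0.6]
grip_width: 0.0405
```

```bash
python3 look.py 8 '[.59,.26,.04]'
```

```text
{'time_s': 9.55, 'ee_pos': [0.5021, 0.2255, 0.0562], 'eef_rot': [3.1414, -0.0376, -2.7317], 'grip_width': 0.0405, 'force': [-0.8657, 1.2665, -0.5839]}
top crop origin 134 175
side crop origin 184 281
```

View pics/l8.png

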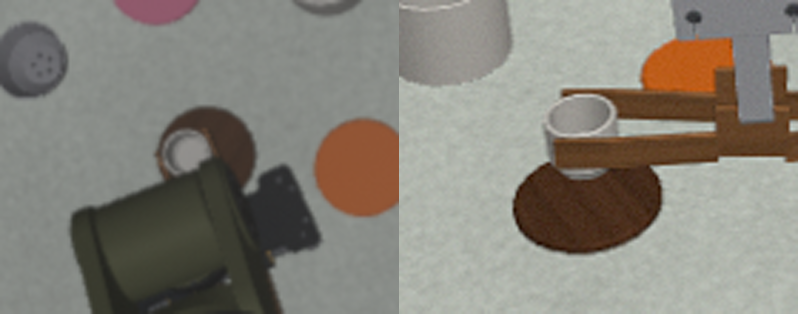

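```bash
python3 - <<'E'
from h import *
T,S=Cam('top'),Cam('side')
t=np.load('pics/top8.npz');s=np.load('pics/side8.npz')
crop(t['im'],180,205,230,245,15,'pics/c8.png')
crop(s['im'],222,300,312,375,8,'pics/c8s.png')
E
```

```text
(no output)
```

View pics/c8.png

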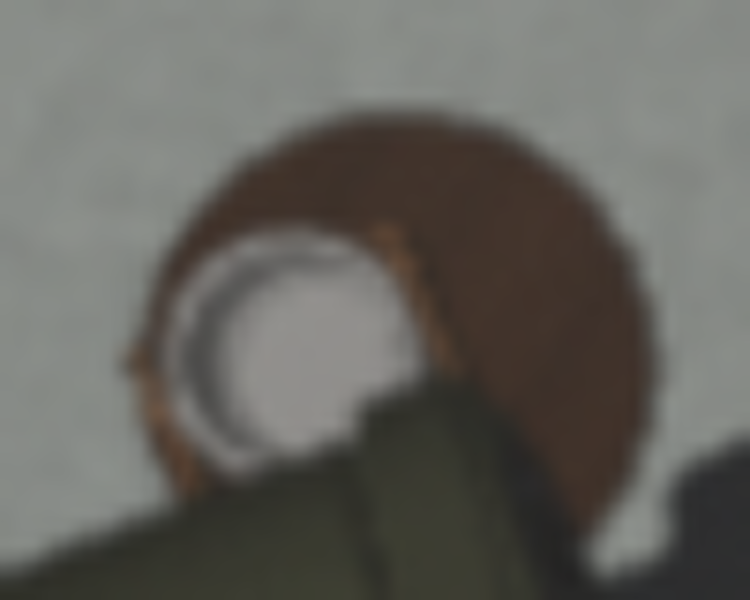

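View pics/c8s.png

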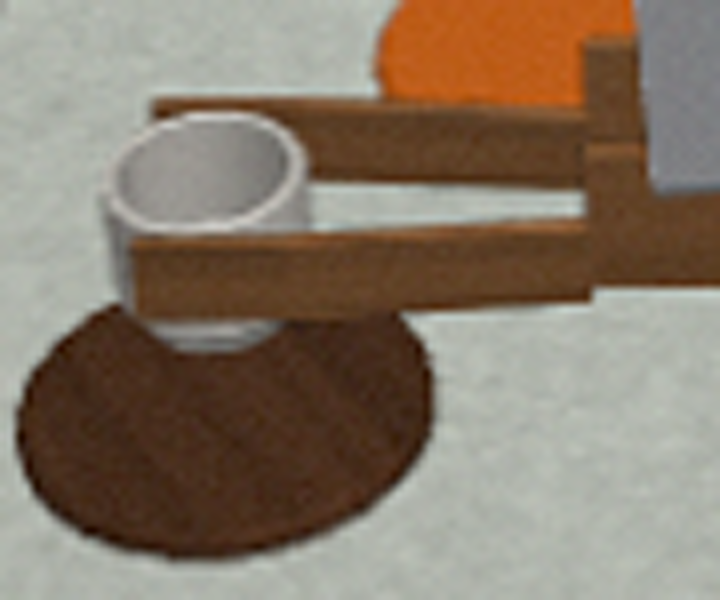

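```bash
python3 - <<'E'
from h import *
T,S=Cam('top'),Cam('side')
a,b=[199.2,228.0],[247.25,321.25]
print(tri(T,a,S,b),T.plane(a,.075),S.plane(b,.075))
t=np.load('pics/top8.npz');s=np.load('pics/side8.npz')
# level check: depth of rim? arms in side
hs=cv2.cvtColor(s['im'],cv2.COLOR_RGB2HSV)
print('coaster', T.plane([206.2,229.0],.008),S.plane([249.8,351.3],.008))
# predicted rim ellipse orientation for a level rim vs. measured
th=np.linspace(0,2*np.pi,60);P=np.c_[.598+.021*np.cos(th),.271+.021*np.sin(th),.076+0*th]
for tilt in (0,):
    print('pred level rim',cv2.fitEllipse(S.proj(P).astype(np.float32)))
m=((hs[...,1]<45)&(hs[...,2]>120)).astype(np.uint8)
crop(s['im'],230,308,270,350,1,'pics/x.png')
print('meas extents px w,h',(308-105)/8,(238-110)/8)
E
```

```text
(array([0.59474689, 0.26655916, 0.07520917]), np.float64(0.0016272933172424002)) [[0.59402907 0.26622849 0.075     ]] [[0.59571663 0.26651971 0.075     ]]
coaster [[0.59721701 0.26060907 0.008     ]] [[0.59940689 0.26349799 0.008     ]]
pred level rim ((244.6034393310547, 322.2217102050781), (15.59322738647461, 26.146387100219727), 81.67738342285156)
meas extents px w,h 25.375 16.0
```

Emit:
step_arm([
  {"x":-0.001,"y":-0.0057,"z":0.004,"ax":0,"ay":0,"az":0,"claw":0.036},
  {"x":0,"y":0,"z":0.006,"ax":0,"ay":0,"az":0,"claw":0.036},
  {"x":0,"y":0,"z":0.006,"ax":0,"ay":0,"az":0,"claw":0.036},
  {"x":0,"y":0,"z":0,"ax":0,"ay":0,"az":0,"claw":0.036},
  {"x":0,"y":0,"z":0,"ax":0,"ay":0,"az":0,"claw":0.036},
])

```text
time_s: 10.07
ee_pos: [0.5049, 0.2144, 0.0373]
eef_rot: [3.141, -0.041, -2.735]
force: [0.3, 0.3, -0.7]
grip_width: 0.0403
```

```bash
python3 look.py 9 '[.59,.26,.04]'; python3 - <<'E'
from h import *
t=np.load('pics/top9.npz');s=np.load('pics/side9.npz')
crop(t['im'],180,205,230,245,15,'pics/c9.png')
crop(s['im'],222,300,312,375,8,'pics/c9s.png')
E
```

```text
{'time_s': 10.0667, 'ee_pos': [0.5049, 0.2144, 0.0373], 'eef_rot': [3.1411, -0.0408, -2.7354], 'grip_width': 0.0403, 'force': [0.3434, 0.2712, -0.6678]}
top crop origin 134 175
side crop origin 184 281
```

View pics/c9.png

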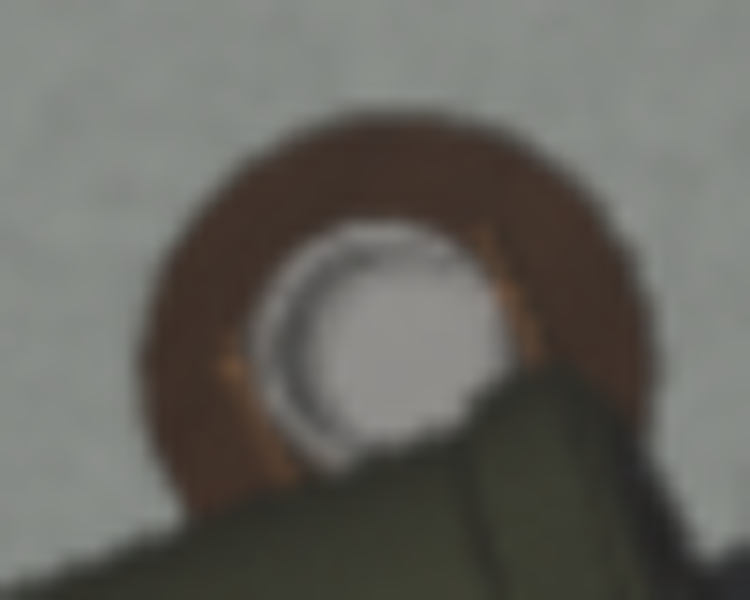

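View pics/c9s.png

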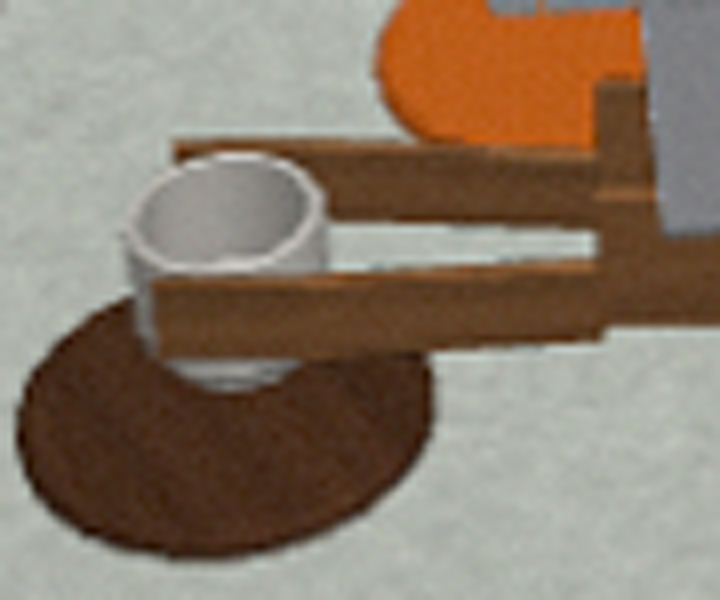

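```bash
python3 - <<'E'
from h import *
T,S=Cam('top'),Cam('side')
a,b=[204.8,227.4],[249.75,326.1]
print(tri(T,a,S,b),T.plane(a,.056),S.plane(b,.056))
E
```

```text
(array([0.59767772, 0.25595595, 0.05673915]), np.float64(0.0016847588918558938)) [[0.59698165 0.25570882 0.056     ]] [[0.59904019 0.25534194 0.056     ]]
```

Emit:
step_arm([
  {"x":-0.001,"y":0.003,"z":0,"ax":0,"ay":0,"az":0,"claw":0.036},
  {"x":0,"y":0,"z":0,"ax":0,"ay":0,"az":0,"claw":0.036},
  {"x":0,"y":0,"z":0,"ax":0,"ay":0,"az":0,"claw":0.036},
])

```text
time_s: 10.42
ee_pos: [0.505, 0.2181, 0.038]
eef_rot: [3.141, -0.04, -2.735]
force: [-0.6, -1.2, -1.0]
grip_width: 0.041
```

Emit:
step_arm([
  {"x":-0.0005,"y":0.0015,"z":0.003,"ax":0,"ay":0,"az":0,"claw":0.036},
  {"x":0,"y":0,"z":0.004,"ax":0,"ay":0,"az":0,"claw":0.036},
  {"x":0,"y":0,"z":0.0025,"ax":0,"ay":0,"az":0,"claw":0.036},
  {"x":0,"y":0,"z":0,"ax":0,"ay":0,"az":0,"claw":0.036},
])

```text
time_s: 10.75
ee_pos: [0.5045, 0.2201, 0.0279]
eef_rot: [3.141, -0.039, -2.735]
force: [-1.0, 0.4, -0.6]
grip_width: 0.0407
```

Emit:
step_arm([
  {"x":0,"y":0,"z":0.0015,"ax":0,"ay":0,"az":0,"claw":0.036},
  {"x":0,"y":0,"z":0,"ax":0,"ay":0,"az":0,"claw":0.036},
])

```text
time_s: 10.92
ee_pos: [0.5043, 0.22, 0.0259]
eef_rot: [3.141, -0.039, -2.735]
force: [1.1, -0.4, -0.0]
grip_width: 0.0408
```

```bash
python3 look.py 10 '[.59,.26,.04]'; python3 - <<'E'
from h import *
t=np.load('pics/top10.npz');s=np.load('pics/side10.npz')
crop(t['im'],180,205,230,245,15,'pics/c10.png')
crop(s['im'],222,300,312,375,8,'pics/c10s.png')
E
```

```text
{'time_s': 10.9167, 'ee_pos': [0.5043, 0.22, 0.0259], 'eef_rot': [3.1412, -0.0393, -2.7347], 'grip_width': 0.0408, 'force': [1.07, -0.4315, -0.0215]}
top crop origin 134 175
side crop origin 184 281
```

View pics/c10.png

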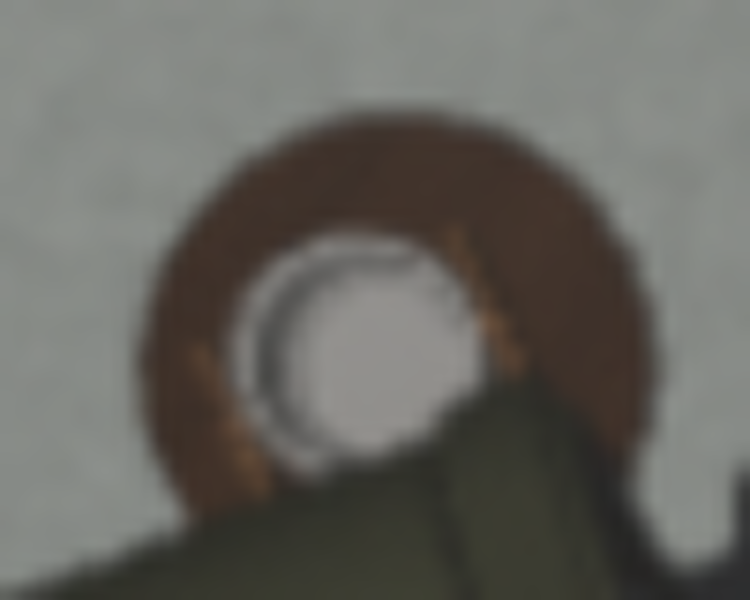

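View pics/c10s.png

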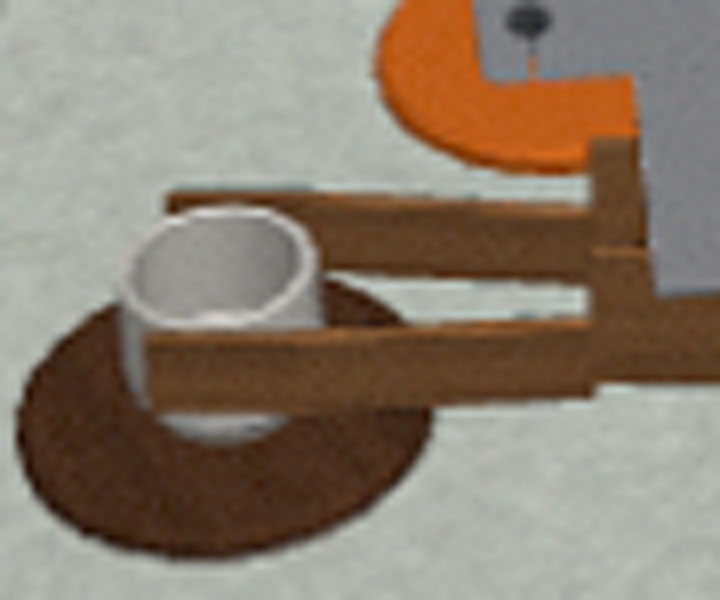

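```bash
python3 - <<'E'
from h import *
T,S=Cam('top'),Cam('side')
a,b=[203.2,228.2],[249.0,332.7]
print(tri(T,a,S,b),T.plane(a,.045),S.plane(b,.045))
# foot: lowest visible point of cup bottom vs expected foot on coaster
print(S.proj([[.597,.261,.008],[.597,.261,.044]]),T.proj([[.597,.261,.044]]))
E
```

```text
(array([0.59675005, 0.26172576, 0.04740119]), np.float64(0.0019908510520644193)) [[0.59606727 0.26170947 0.045     ]] [[0.59939375 0.25938071 0.045     ]]
[[251.7445453  350.7118182 ]
 [249.85671288 334.0596663 ]] [[203.54944502 227.86111278]]
```

Emit:
step_arm([
  {"x":0,"y":0,"z":0.0012,"ax":0,"ay":0,"az":0,"claw":0.036},
  {"x":0,"y":0,"z":0,"ax":0,"ay":0,"az":0,"claw":0.036},
  {"x":0,"y":0,"z":0,"ax":0,"ay":0,"az":0,"claw":0.036},
])

```text
time_s: 11.27
ee_pos: [0.5047, 0.2201, 0.0254]
eef_rot: [3.141, -0.038, -2.735]
force: [-0.0, -0.1, 0.4]
grip_width: 0.0408
```

Emit:
step_arm([
  {"x":0,"y":0,"z":0.001,"ax":0,"ay":0,"az":0,"claw":0.036},
  {"x":0,"y":0,"z":0.001,"ax":0,"ay":0,"az":0,"claw":0.036},
  {"x":0,"y":0,"z":0,"ax":0,"ay":0,"az":0,"claw":0.036},
])

```text
time_s: 11.52
ee_pos: [0.5047, 0.2201, 0.0234]
eef_rot: [3.141, -0.038, -2.735]
force: [0.5, -0.1, 0.4]
grip_width: 0.0408
```

Emit:
step_arm([
  {"x":0,"y":0,"z":0,"ax":0,"ay":0,"az":0,"claw":0.043},
  {"x":0,"y":0,"z":0,"ax":0,"ay":0,"az":0,"claw":0.045},
  {"x":0,"y":0,"z":0,"ax":0,"ay":0,"az":0,"claw":0.048},
  {"x":0,"y":0,"z":0,"ax":0,"ay":0,"az":0,"claw":0.0505},
  {"x":0,"y":0,"z":0,"ax":0,"ay":0,"az":0,"claw":0.051},
], grip_force=30)

```text
time_s: 11.93
ee_pos: [0.5048, 0.2201, 0.0234]
eef_rot: [3.141, -0.038, -2.735]
force: [-0.1, 0.0, -1.0]
grip_width: 0.051
```

```bash
python3 look.py 11 '[.59,.26,.04]'; python3 - <<'E'
from h import *
t=np.load('pics/top11.npz');s=np.load('pics/side11.npz')
crop(t['im'],180,205,230,245,15,'pics/c11.png')
crop(s['im'],222,300,312,375,8,'pics/c11s.png')
E
```

```text
{'time_s': 11.9333, 'ee_pos': [0.5048, 0.2201, 0.0234], 'eef_rot': [3.1412, -0.0377, -2.7348], 'grip_width': 0.051, 'force': [-0.0648, 0.0192, -0.9509]}
top crop origin 134 175
side crop origin 184 281
```

View pics/c11.png

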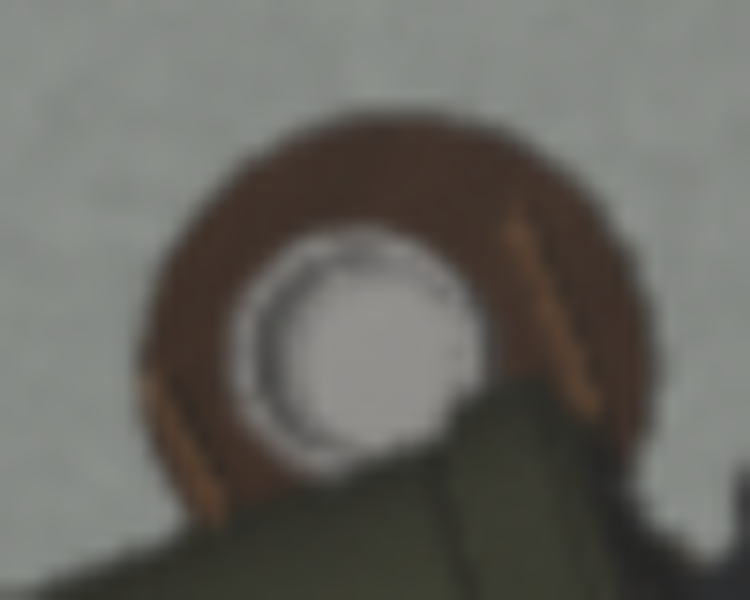

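View pics/c11s.png

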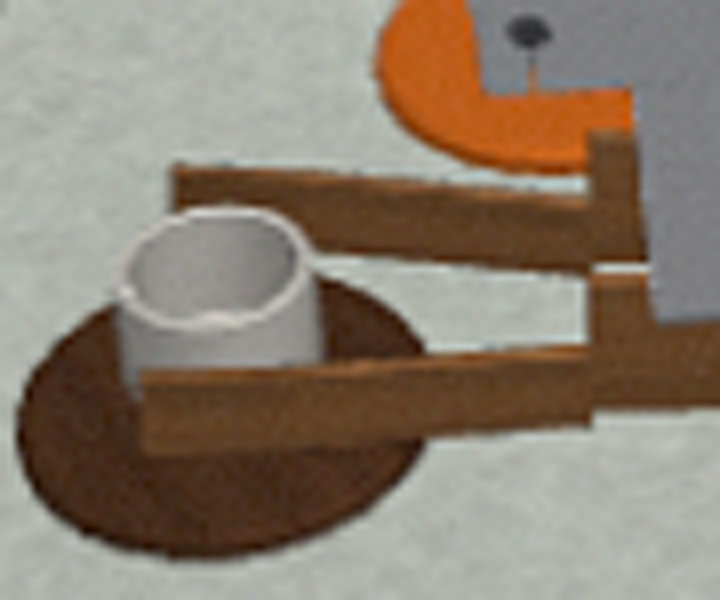

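Cup released and standing in place: rim centre at top crop (357,352), with clear gaps to both pads. I back straight out.

Emit:
step_arm([
  {"x":0.006,"y":0,"z":0,"ax":0,"ay":0,"az":0,"claw":0.051},
  {"x":0.01,"y":0,"z":0,"ax":0,"ay":0,"az":0,"claw":0.051},
  {"x":0.012,"y":0,"z":-0.001,"ax":0,"ay":0,"az":0,"claw":0.051},
  {"x":0.012,"y":0,"z":-0.001,"ax":0,"ay":0,"az":0,"claw":0.051},
  {"x":0.012,"y":0,"z":-0.001,"ax":0,"ay":0,"az":0,"claw":0.051},
])

```text
time_s: 12.45
ee_pos: [0.455, 0.1987, 0.0278]
eef_rot: [3.141, -0.038, -2.735]
force: [-0.5, -1.1, -0.5]
grip_width: 0.0511
```

Emit:
step_arm([
  {"x":0.012,"y":0,"z":-0.005,"ax":0,"ay":0,"az":0,"claw":0.051},
  {"x":0.012,"y":0,"z":-0.01,"ax":0,"ay":0,"az":0,"claw":0.051},
  {"x":0.005,"y":-0.01,"z":-0.01,"ax":0,"ay":0,"az":0,"claw":0.051},
  {"x":0,"y":-0.02,"z":-0.005,"ax":0,"ay":0,"az":2,"claw":0.051},
  {"x":0,"y":-0.02,"z":0,"ax":0,"ay":0,"az":2.5,"claw":0.051},
])

```text
time_s: 12.87
ee_pos: [0.4426, 0.1404, 0.06]
eef_rot: [-3.139, -0.04, -2.81]
force: [0.2, -0.5, -1.2]
grip_width: 0.0513
```

Emit:
step_arm([
  {"x":0.004,"y":-0.02,"z":0,"ax":0,"ay":0,"az":2.5,"claw":0.051},
  {"x":0.003,"y":-0.022,"z":0,"ax":0,"ay":0,"az":2.5,"claw":0.051},
  {"x":0.002,"y":-0.022,"z":0,"ax":0,"ay":0,"az":2.5,"claw":0.051},
  {"x":0.001,"y":-0.022,"z":0,"ax":0,"ay":0,"az":2.5,"claw":0.051},
  {"x":0,"y":-0.022,"z":0,"ax":0,"ay":0,"az":2,"claw":0.051},
])

```text
time_s: 13.28
ee_pos: [0.4575, 0.0283, 0.0622]
eef_rot: [-3.131, -0.036, -3.029]
force: [-1.0, 0.3, 0.1]
grip_width: 0.0509
```

Emit:
step_arm([
  {"x":0,"y":-0.022,"z":0,"ax":0,"ay":0,"az":2,"claw":0.051},
  {"x":0,"y":-0.022,"z":0,"ax":0,"ay":0,"az":1,"claw":0.051},
  {"x":0,"y":-0.022,"z":0,"ax":0,"ay":0,"az":0,"claw":0.051},
  {"x":0,"y":-0.01,"z":0,"ax":0,"ay":0,"az":0,"claw":0.051},
  {"x":0,"y":0,"z":0,"ax":0,"ay":0,"az":0,"claw":0.051},
])

```text
time_s: 13.7
ee_pos: [0.4619, -0.0539, 0.0635]
eef_rot: [-3.128, -0.034, -3.09]
force: [0.2, 0.6, -1.5]
grip_width: 0.0513
```

```bash
python3 look.py 12 '[.46,-.05,.06]'
```

```text
{'time_s': 13.7, 'ee_pos': [0.4619, -0.0539, 0.0635], 'eef_rot': [-3.1281, -0.0341, -3.0898], 'grip_width': 0.0513, 'force': [0.2396, 0.5578, -1.491]}
top crop origin 257 224
side crop origin 310 197
```

View pics/l12.png

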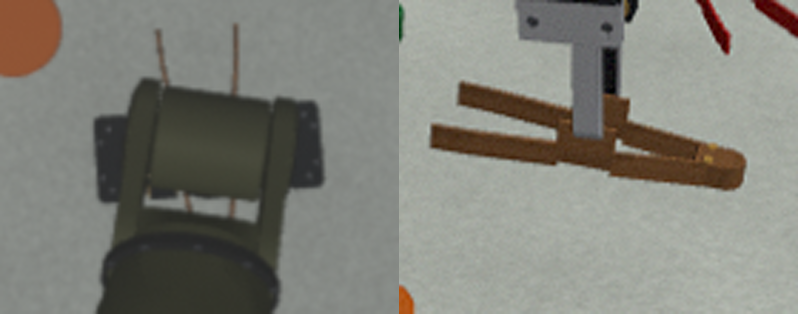

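Emit:
step_arm([
  {"x":0,"y":0,"z":0.01,"ax":-0.4,"ay":0,"az":0,"claw":0.051},
  {"x":0,"y":0,"z":0.01,"ax":-0.3,"ay":0,"az":0,"claw":0.051},
  {"x":0,"y":0,"z":0.01,"ax":0,"ay":0,"az":0,"claw":0.051},
  {"x":0,"y":0,"z":0.008,"ax":0,"ay":0,"az":0,"claw":0.051},
  {"x":0,"y":0,"z":0,"ax":0,"ay":0,"az":0,"claw":0.051},
])

```text
time_s: 14.22
ee_pos: [0.4597, -0.0482, 0.021]
eef_rot: [3.14, -0.035, -3.083]
force: [-0.3, -0.3, -0.3]
grip_width: 0.0513
```

```bash
python3 look.py 13 '[.46,-.05,.03]'; python3 - <<'E'
from h import *
S=Cam('side');s=np.load('pics/side13.npz');u=S.proj([.46,-.054,.03])[0].astype(int);print(u)
crop(s['im'],u[0]-65,u[1]-40,u[0]+65,u[1]+40,6,'pics/c13.png')
E
```

```text
{'time_s': 14.2167, 'ee_pos': [0.4597, -0.0482, 0.021], 'eef_rot': [3.1399, -0.035, -3.0835], 'grip_width': 0.0513, 'force': [-0.3406, -0.2937, -0.2556]}
top crop origin 257 224
side crop origin 309 209
[380 263]
```

View pics/c13.png

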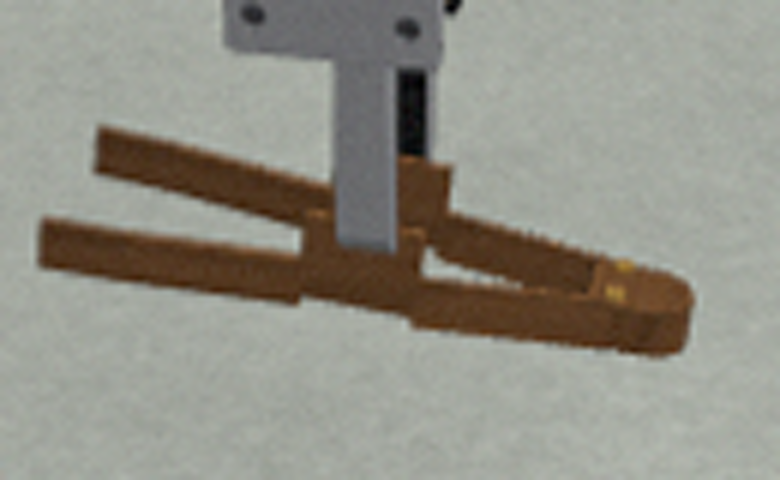

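```bash
python3 - <<'E'
from h import *
S=Cam('side');g=np.array([.4597,-.0482]);h=.060
c,s=np.cos(h),np.sin(h)
for z in(.0147,.005,.02):
    L=[(.111,.035),(.111,-.035),(-.111,.0)]
    P=[[*(g+[c*a-s*b,s*a+c*b]),z] for a,b in L];print(z,((S.proj(P)-[315,223]+.5)*6).round(0).tolist())
E
```

```text
0.0147 [[56.0, 297.0], [114.0, 200.0], [707.0, 339.0]]
0.005 [[57.0, 320.0], [114.0, 223.0], [705.0, 363.0]]
0.02 [[56.0, 284.0], [114.0, 188.0], [708.0, 326.0]]
```

```bash
python3 - <<'E'
from h import *
S=Cam('side')
def pred(g,h,w,z,p,L):
    c,s=np.cos(h),np.sin(h)
    return S.proj([[*(np.array(g)+[c*a-s*b,s*a+c*b]),z+p*a] for a,b in L])
def show(n,g,h,w,obs,z):
    L=[(.111,w),(.111,-w),(-.106,.010)]
    pr=pred(g,h,w,z,0,L); e=1e-3
    d=(pred(g,h,w,z+.01,0,L)-pr)/10
    r=np.array(obs)-pr
    print(n,r.round(2).tolist(),'dz mm',(r[:,1]/d[:,1]).round(1))
o=lambda L,sx,x,y:[(a/sx-.5+x,b/sx-.5+y) for a,b in L]
show('flat',(.5073,-.2551),.0184,.040,o([(70,212),(140,117),(690,262)],7,325,200),0)
show('lift3',(.5077,-.2555),.0184,.035,o([(70,472-315),(130,393-315),(695,545-315)],7,325,195),.0307)
show('now',(.4597,-.0482),.060,.035,o([(40,268),(95,172),(660,357)],6,315,223),.0147)
E
```

```text
flat [[-1.05, -2.03], [-1.01, -2.14], [-2.01, -2.38]] dz mm [5.7 6.2 6.5]
lift3 [[-1.52, -2.82], [-1.76, -2.69], [-2.14, -0.47]] dz mm [7.7 7.6 1.2]
now [[-2.72, -4.81], [-3.15, -4.71], [-4.75, 0.77]] dz mm [11.8 12.  -1.8]
```

Emit:
step_arm([
  {"x":0,"y":0,"z":0,"ax":0,"ay":1.8,"az":0,"claw":0.051},
  {"x":0,"y":0,"z":0,"ax":0,"ay":1.6,"az":0,"claw":0.051},
  {"x":0,"y":0,"z":0,"ax":0,"ay":0,"az":0,"claw":0.051},
])

```text
time_s: 14.57
ee_pos: [0.4609, -0.0481, 0.0234]
eef_rot: [3.141, -0.094, -3.083]
force: [0.3, -0.3, -1.1]
grip_width: 0.051
```

Emit:
step_arm([
  {"x":0,"y":0,"z":0.004,"ax":0,"ay":0,"az":0,"claw":0.051},
  {"x":0,"y":0,"z":0.004,"ax":0,"ay":0,"az":0,"claw":0.051},
  {"x":0,"y":0,"z":0,"ax":0,"ay":0,"az":0,"claw":0.051},
])

```text
time_s: 14.82
ee_pos: [0.4606, -0.0479, 0.0152]
eef_rot: [3.141, -0.09, -3.083]
force: [0.2, 0.6, -1.0]
grip_width: 0.0507
```

```bash
python3 look.py 14 '[.46,-.05,.03]'; python3 - <<'E'
from h import *
s=np.load('pics/side14.npz')
crop(s['im'],315,223,445,303,6,'pics/c14.png')
E
```

```text
{'time_s': 14.8167, 'ee_pos': [0.4606, -0.0479, 0.0152], 'eef_rot': [3.1408, -0.0903, -3.0826], 'grip_width': 0.0507, 'force': [0.2003, 0.5991, -1.0192]}
top crop origin 257 224
side crop origin 309 209
```

View pics/c14.png

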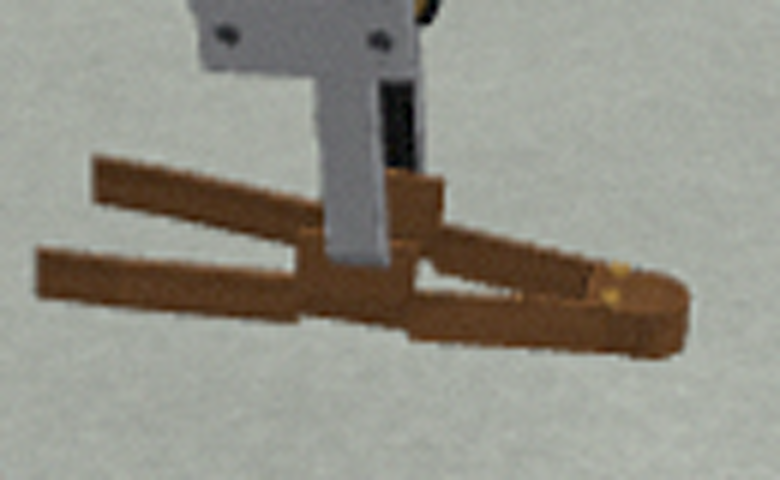

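Emit:
step_arm([
  {"x":0,"y":0,"z":0.003,"ax":0,"ay":0,"az":0,"claw":0.051},
  {"x":0,"y":0,"z":0.002,"ax":0,"ay":0,"az":0,"claw":0.051},
  {"x":0,"y":0,"z":0,"ax":0,"ay":0,"az":0,"claw":0.051},
])

```text
time_s: 15.17
ee_pos: [0.4603, -0.0481, 0.0106]
eef_rot: [3.141, -0.089, -3.083]
force: [-0.6, 0.1, -1.3]
grip_width: 0.0513
```

Emit:
step_arm([
  {"x":0,"y":0,"z":0.001,"ax":0,"ay":0,"az":0,"claw":0.051},
  {"x":0,"y":0,"z":0,"ax":0,"ay":0,"az":0,"claw":0.051},
])

```text
time_s: 15.33
ee_pos: [0.4602, -0.0481, 0.0094]
eef_rot: [3.141, -0.089, -3.083]
force: [-0.2, -0.1, -2.0]
grip_width: 0.0512
```

```bash
python3 look.py 15 '[.46,-.05,.03]'; python3 - <<'E'
from h import *
s=np.load('pics/side15.npz')
crop(s['im'],315,223,445,303,6,'pics/c15.png')
E
```

```text
{'time_s': 15.3333, 'ee_pos': [0.4602, -0.0481, 0.0094], 'eef_rot': [3.141, -0.0891, -3.0829], 'grip_width': 0.0512, 'force': [-0.2203, -0.142, -1.9865]}
top crop origin 257 224
side crop origin 309 209
```

View pics/c15.png

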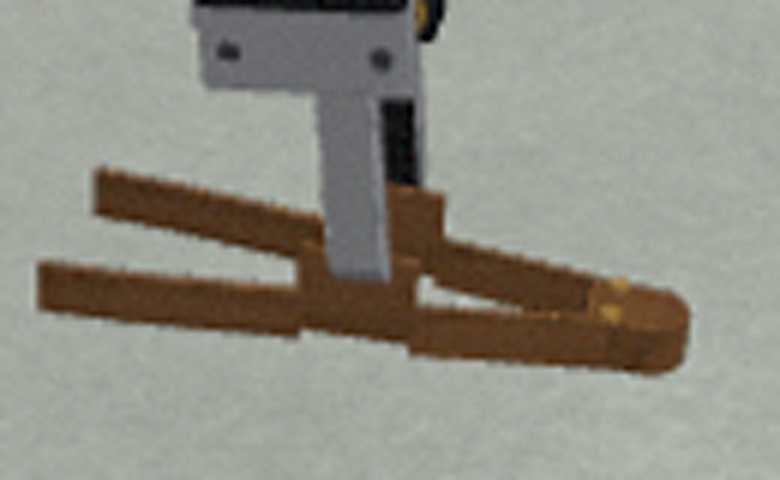

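Emit:
step_arm([
  {"x":0,"y":0,"z":0.0015,"ax":0,"ay":0,"az":0,"claw":0.051},
  {"x":0,"y":0,"z":0.001,"ax":0,"ay":0,"az":0,"claw":0.051},
  {"x":0,"y":0,"z":0,"ax":0,"ay":0,"az":0,"claw":0.051},
])

```text
time_s: 15.68
ee_pos: [0.4602, -0.0481, 0.007]
eef_rot: [3.141, -0.088, -3.083]
force: [-0.2, 0.2, -0.6]
grip_width: 0.051
```

Open slowly, symmetrically, then rise.

Emit:
step_arm([
  {"x":0,"y":0,"z":0,"ax":0,"ay":0,"az":0,"claw":0.054},
  {"x":0,"y":0,"z":0,"ax":0,"ay":0,"az":0,"claw":0.057},
  {"x":0,"y":0,"z":0,"ax":0,"ay":0,"az":0,"claw":0.062},
  {"x":0,"y":0,"z":0,"ax":0,"ay":0,"az":0,"claw":0.094},
  {"x":0,"y":0,"z":0,"ax":0,"ay":0,"az":0,"claw":0.094},
])

```text
time_s: 16.1
ee_pos: [0.4603, -0.0482, 0.0071]
eef_rot: [3.141, -0.088, -3.083]
force: [0.2, -0.2, 0.3]
grip_width: 0.0721
```

Emit:
step_arm([
  {"x":0,"y":0,"z":0,"ax":0,"ay":0,"az":0,"claw":0.094},
  {"x":0,"y":0,"z":0,"ax":0,"ay":0,"az":0,"claw":0.094},
  {"x":0,"y":0,"z":0,"ax":0,"ay":0,"az":0,"claw":0.094},
])

```text
time_s: 16.35
ee_pos: [0.4605, -0.0482, 0.0073]
eef_rot: [3.141, -0.088, -3.083]
force: [0.8, 1.1, 0.6]
grip_width: 0.0916
```

```bash
python3 look.py 16 '[.46,-.05,.03]'
```

```text
{'time_s': 16.35, 'ee_pos': [0.4605, -0.0482, 0.0073], 'eef_rot': [3.1413, -0.0879, -3.0828], 'grip_width': 0.0916, 'force': [0.7588, 1.0733, 0.5646]}
top crop origin 257 224
side crop origin 309 209
```

View pics/l16.png

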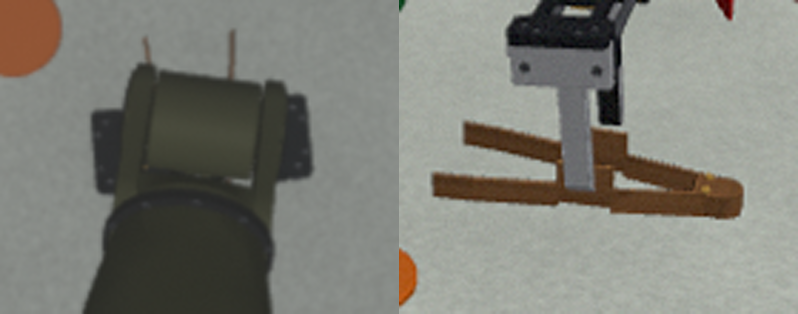

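The tongs have sprung open and lie on the table, clear of both fingers. I rise straight up and then check.

Emit:
step_arm([
  {"x":0,"y":0,"z":-0.01,"ax":0,"ay":0,"az":0,"claw":0.094},
  {"x":0,"y":0,"z":-0.015,"ax":0,"ay":0,"az":0,"claw":0.094},
  {"x":0,"y":0,"z":-0.02,"ax":0,"ay":0,"az":0,"claw":0.094},
  {"x":0,"y":0,"z":-0.025,"ax":0,"ay":0,"az":0,"claw":0.094},
  {"x":0,"y":0,"z":-0.025,"ax":0,"ay":0,"az":0,"claw":0.094},
])

```text
time_s: 16.87
ee_pos: [0.4662, -0.0472, 0.1035]
eef_rot: [3.139, -0.097, -3.083]
force: [0.6, 0.1, -0.6]
grip_width: 0.0934
```

Emit:
step_arm([
  {"x":0,"y":-0.03,"z":-0.03,"ax":0,"ay":0,"az":0,"claw":0.094},
  {"x":0,"y":-0.035,"z":-0.02,"ax":0,"ay":0,"az":0,"claw":0.094},
  {"x":0,"y":-0.035,"z":-0.01,"ax":0,"ay":0,"az":0,"claw":0.094},
  {"x":0,"y":-0.035,"z":0,"ax":0,"ay":0,"az":0,"claw":0.094},
  {"x":0,"y":-0.035,"z":0,"ax":0,"ay":0,"az":0,"claw":0.094},
])

```text
time_s: 17.28
ee_pos: [0.4844, -0.2171, 0.1759]
eef_rot: [-3.14, -0.086, -3.074]
force: [1.4, 0.3, -1.1]
grip_width: 0.0939
```

Emit:
step_arm([
  {"x":0,"y":-0.03,"z":0,"ax":0,"ay":0,"az":0,"claw":0.094},
  {"x":0,"y":-0.02,"z":0,"ax":0,"ay":0,"az":0,"claw":0.094},
  {"x":0,"y":0,"z":0,"ax":0,"ay":0,"az":0,"claw":0.094},
  {"x":0,"y":0,"z":0,"ax":0,"ay":0,"az":0,"claw":0.094},
])

```text
time_s: 17.62
ee_pos: [0.4867, -0.2754, 0.1796]
eef_rot: [-3.137, -0.083, -3.081]
force: [0.3, -0.3, -0.1]
grip_width: 0.0939
```

```bash
python3 look.py 17 '[.597,.261,.03]'; python3 - <<'E'
from h import *
t=np.load('pics/top17.npz');s=np.load('pics/side17.npz')
a=t['im'][80:330,20:560,::-1];b=s['im'][140:480,60:500,::-1]
cv2.imwrite('pics/f_t.png',t['im'][:,:,::-1]);cv2.imwrite('pics/f_s.png',s['im'][:,:,::-1])
T,S=Cam('top'),Cam('side')
t0=np.load('pics/top0.npz')['im']
d=np.abs(t['im'].astype(int)-t0).sum(2)
for n,(x0,y0,x1,y1) in dict(strainer=(85,175,165,215),teacup=(225,130,270,185),mold=(400,135,460,185),red=(445,245,540,325),sticks=(290,80,370,170)).items(): print(n,'max diff',d[y0:y1,x0:x1].max(),(d[y0:y1,x0:x1]>60).sum())
crop(t['im'],180,205,230,245,15,'pics/f_c.png')
E
```

```text
{'time_s': 17.6167, 'ee_pos': [0.4867, -0.2754, 0.1796], 'eef_rot': [-3.1372, -0.0834, -3.0806], 'grip_width': 0.0939, 'force': [0.3027, -0.2807, -0.0541]}
top crop origin 134 173
side crop origin 180 285
strainer max diff 46 0
teacup max diff 45 0
mold max diff 46 0
red max diff 305 2126
sticks max diff 45 0
```

View pics/f_t.png

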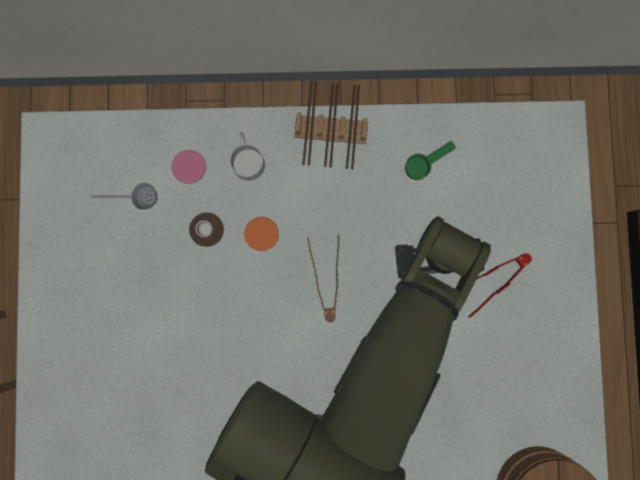

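View pics/f_s.png

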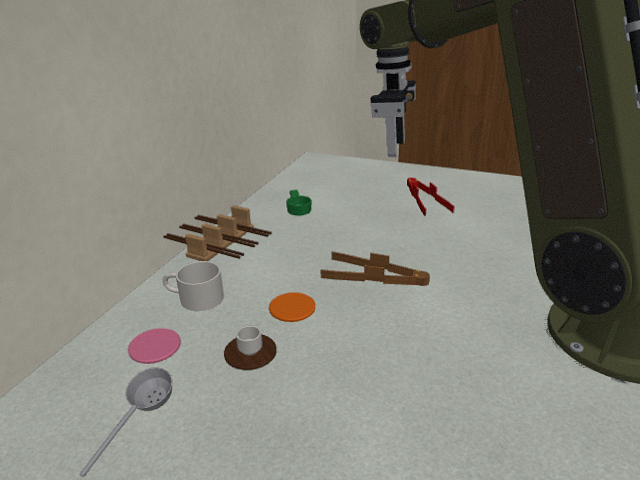

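View pics/f_c.png

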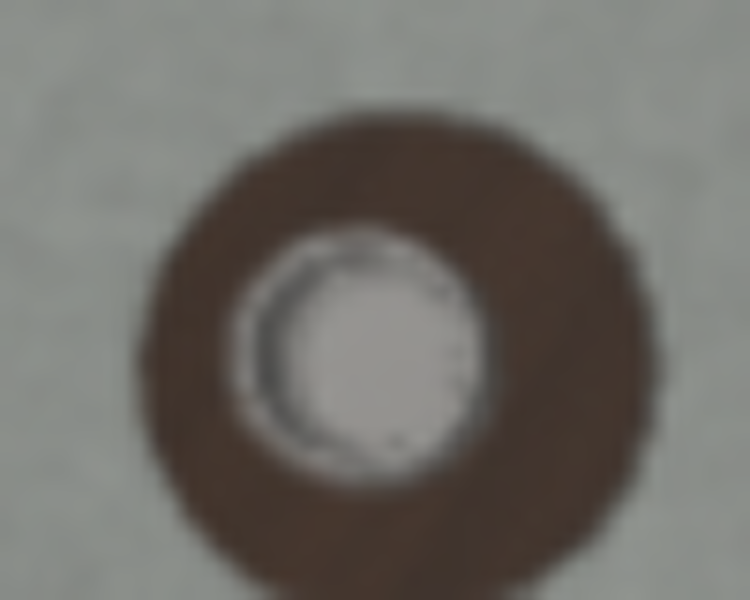

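The cup stands upright. Its rim centre is at top pixel (203.5,228.3), against a predicted (203.5,227.9) for a perfectly centred cup. The tongs lie flat at top (325,275). I hand in.

```bash
python3 -c "
from station import ticket
print(ticket.hand_in())"
```

```text
the job is handed in; nothing more can be done
None
```

I picked up the wooden tongs, lifted the tasting cup with them, set it on the dark coaster, and laid the tongs flat on the table. The job was handed in at about 17.7 s, with no verdict reported.

**Cup:** in the last top picture it stands upright, within about 1 mm of the coaster's centre.

**Tongs:** they lie open and flat, about 0.3 m from the cup. They had slipped nose-up by about 6° in the fingers after the cup touched down. I levelled them before laying them down.

**Bystanders:** the teacup, strainer and mold show no change between the first and last top pictures. The arm hid part of the red tongs in the last top picture, so I checked those only in the side view, where they had not moved.

**Disagreements:**
- Triangulating the two views was 2 to 5 mm off in places. I mostly went by the top camera.
- Several arm moves overshot by up to 6 mm and were corrected.
- I could not read the cup's contact with the coaster clearly from the force, which was noisy by about 1 N. I relied on height and pictures there.

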